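Fetch the bottom finds crate and feed it to the scanner

TASK

Get the blue finds crate out from the bottom of the stack: lift the white and green crates off and set them aside, then put the blue crate in the scanner's sloping chute and slide it down under the clear hood until it rests against the orange stop. After that restack on the dock, green at the bottom and white on top, each properly seated; keep all crates upright and leave everything else on the table where it is.

Things in the scene. Friction and masses are not known exactly. Their poses are not given: they have to be found in the camera images.
- crate_white_center (a point): White open crate, 90 long (its x) x 56 wide (y) x 50 high, 110-220 g; contents fixed, below the rim. Sides straight from 4 up; under it a foot 76 x 42 x 4, which drops with 4 play all round into the rim of the crate or dock below: stacked crates stand 46 apart. Point: its centre, 25 above its underside, z up. Either way round will do. At the start on top of the green crate.
- crate_green_center (a point): Green open crate, 90 long (its x) x 56 wide (y) x 50 high, 110-220 g; contents fixed, below the rim. Sides straight from 4 up; under it a foot 76 x 42 x 4, which drops with 4 play all round into the rim of the crate or dock below: stacked crates stand 46 apart. Point: its centre, 25 above its underside, z up. Either way round will do. At the start between blue and white.
- crate_blue_center (a point): Blue open crate, 90 long (its x) x 56 wide (y) x 50 high, 110-220 g; contents fixed, below the rim. Sides straight from 4 up; under it a foot 76 x 42 x 4, which drops with 4 play all round into the rim of the crate or dock below: stacked crates stand 46 apart. Point: its centre, 25 above its underside, z up. Either way round will do. At the start at the bottom, seated in the dock. It must go into the chute.
- dock: fixed dark steel plate 110 (x) x 74 (y) x 6 high with a yellow rim 90 x 56 outside, 84 x 50 inside, rising to 11 above the table; a crate seated on it has its underside 7 and its centre 32 above the table, crate length along x. Origin: centre of its underside; z up.
- bed: sloping chute bed, fixed. Origin: on its surface, mid-width, at the orange stop's face (stop 47 high); x points down the 14 degree slope to the stop, z square to the bed. Bed from x = -190 (open upper end) to 0; side rails 10 high, 64 apart, 74 over all. The crate lies along x and does not slide by itself. Home: its centre at x -45, y 0, z 25, its rear end at x -90.
- hood_mid (a point): clear hood over the lower part of the chute, bed x = -50 to 0, with side walls, 74 wide; underside 62 and top 66 above the bed. So the crate is set on the bed uphill of it and pushed down from its rear end, 40 of which stays outside. Point: mid of its top, bed x -25, z 66.
- station: fixed scanner that carries the chute: base plate 270 x 100 x 6 from x = -120 to 150, white box 61 high and 100 wide from x = 94 to 149. The stop is at x = 85, 24 above the table. Origin: on the table; x level, in the downhill direction of the chute; z up.
- board: empty flat white foam board, fixed, 140 (x) x 130 (y) x 4 thick, lying clear on the table; crates may be set on it. Origin: centre of its underside.
- crate_black_center (a point): bystander: black crate of the same shape as the others, standing alone. Point: its centre, 25 up.
- bowl_center (a point): bystander: terracotta bowl, 84 across, 36 high. Point: its centre, 18 up.
- jar_center (a point): bystander: glass jar with white cap, 60 across, 75 high. Point: its centre.
- amber_center (a point): bystander: amber bottle, 40 across, 95 high, beyond the stack. Point: its centre.
- soap_center (a point): bystander: blue bottle with red cap, 48 across, 150 high, beyond the scanner. Point: its centre.
- carton_center (a point): bystander: cardboard box 75 x 55 x 30 high. Point: its centre.

How it is judged:
By the outcome, as a careful person would: the job done as asked, in the order asked, and still so for the second after the job is handed in, with the robot touching nothing.
It also fails if it takes over 72 s, if anything falls off the work surface, if the arm or the gripper's body presses on something with over 40 N, if the wrist force passes 120 N, or if a joint passes its speed limit or range.

ROBOT

A 6-joint arm with a two-finger parallel gripper is mounted at the origin on the work surface. World frame = base frame: x ahead of the robot, y to its left, z up, the work surface at z = 0. Lengths are in m, angles in rad, forces in N, time in s.
With the tool pointing down it reaches from about 0.375 to 0.75 m from the base axis. Payload 9 kg.
Tool frame: the origin (TCP) lies midway between the tips of the shut fingers; the grasp point (between the pads) lies 19 mm behind it; y points along the fingers, z is the direction in which the jaws open and shut, and the axes are right-handed (so a half turn about y gives the same grasp; the last joint's range is limited). The gripper opens to 85 mm and grips with 20 to 120 N. Pads are 22 mm wide; open, the fingers measure 114 mm over their backs; the gripper's body (76 mm by 85 mm) begins 54 mm behind the grasp point. The pads swing forward as they close: fully open they stand 13 mm farther back than shut.
Start: joints at [-1.468, 0.104, 0.097, 1.564, 0, 1.353], TCP at [0.189, -0.569, 0.231] pointing down, gripper open.
Joint ranges: [-2.99, 2.99], [-0.84, 1.86], [-1.1, 1.16], [-1.84, 2.11], [-1.51, 1.56], [-3.14, 3.14]. Speed limits (rad/s): [2.22, 2.22, 2.57, 3.14, 3.14, 3.14].

INTERFACE

Orientations are given as [roll, pitch, yaw] about the fixed x, y, z axes, in that order (R = Rz(yaw) Ry(pitch) Rx(roll)).
In Python, from workcell import sense, grab_frame, hand_in gives the robot as it stands.
- The arm moves only by the tool play_rows, never from a script. Its argument "series" is a list of rows, each a list of 7 numbers: the turn, a rotation vector about the world's x, y, z in degrees, then the shift along the world's x, y, z in cm, then the opening, from 0 (shut) to 1 (fully open). In form: [[rx, ry, rz, x, y, z, jaw], ...]. A call has 1 to 8 rows; each row shifts and turns the commanded pose from where the row before left it; what a row does not reach is not made up. A row lasts 1/8 s, in which the tool goes at most 62.5 mm and 10.7 degrees, less where a joint would pass 70% of its speed; a pose out of reach is approached as far as the arm can. A call is refused whole if a number of a shift passes 6.25 or a number of a turn 10.7, either way. A call with a gripper value outside its range is refused whole. The fingers move at their own pace and stop on an object; "newtons" is the grip in N (left out, the last holds). Time passes only in rows, so rows that do not move let the fingers close. It gives the time, the measured TCP pose, the force and the opening at its end, in the units of the state.
- sense(): the state, without advancing time (a new reading comes with each control period).
- grab_frame(name): name is "scene" or "top" or "wrist"; returns a dict with "frame" (480x640x3 uint8, red, green, blue), "depth" (480x640 float32, m along the optical axis (not along the pixel's ray), 0 where there is no reading), "fov_y" (degrees; the focal length in pixels is half the picture's height over the tangent of half this angle, whatever the lens; pixels are square), "cx", "cy" (the principal point, pixels), "position" and "attitude" of the camera in the world. Camera axes: x right, y up, looking along -z (the intrinsics and any distortion apply to the point x, -y, -z); pixel columns grow to the right and rows downward; lengths in m; the calibration is good to about 2 mm. The wrist camera is an equidistant fisheye: a pixel r from the principal point sees the ray r / f radians off the axis. A picture is of the moment at which its call begins.
- hand_in(): hands the job in, once; it reports no verdict.
The state is a dict: "time_s": time; "joints": joint angles; "qd": joint speeds; "joint_torque": joint torques, N m; "eef_pos": TCP position; "ee_rot": TCP orientation; "wrist_force": force on the tool from outside, world axes, zero at the start; "moment": the same for the moment, N m; "grip_width": opening from 0.0 (shut) to 1.0 (fully open).
Only numpy, scipy, OpenCV 4.12 (cv2) and the standard library are available. Lean on these libraries where they do the work, as an engineer would, in place of code of your own. Each camera call takes 0.05 s, during which the arm holds its last target.

## Working session

There is one attempt and no reset: what is moved stays moved. The work goes in short steps, Python scripts to look and compute and a tool call to move; the robot and the scene stay as the last step left them, time stands still between calls to the robot, and variables do not carry over. Pictures are saved under pics/ and viewed, and the job is handed in when it is done.

Besides the shell and the picture viewer there is one more tool, called after "Request:" as name([rows], argument=value, ...), one row to a line, values as JSON. play_rows: Moves the arm, as the interface text tells. Its arguments: {"type":"object","properties":{"series":{"type":"array","items":{"type":"array","items":{"type":"number"}}},"newtons":{"type":"number"}},"required":["series"]}

```bash
mkdir -p pics; ls
python3 - <<'E'
from workcell import sense, grab_frame
import cv2
print(sense())
for n in ("scene","top","wrist"):
    f=grab_frame(n); cv2.imwrite(f"pics/{n}0.png",f["frame"][:,:,::-1])
    import numpy as np; np.save(f"{n}0.npy",f,allow_pickle=True)
    print(n,f["fov_y"],f["cx"],f["cy"],f["position"],f["attitude"])
E
```

```text
pics
{'time_s': 0.0, 'joints': array([-1.46771275e+00,  1.04708672e-01,  9.64681300e-02,  1.56388472e+00,
        6.61326481e-07,  1.35313188e+00]), 'qd': array([-0.00276801, -0.00092017,  0.00145224, -0.00138467, -0.0008825 ,
        0.00078729]), 'joint_torque': array([-7.65753498e-06, -5.56927800e+01,  5.03650188e+01,  1.67911663e-02,
       -2.76857318e-04, -8.80210465e-07]), 'eef_pos': array([ 0.18916093, -0.56905691,  0.2305162 ]), 'ee_rot': array([-1.57209376e+00,  2.87629347e-04, -2.82084481e+00]), 'wrist_force': array([-0.93308965, -0.10838713, -0.67698718]), 'moment': array([ 0.00102567, -0.0174625 , -0.03356207]), 'grip_width': 0.9999829143670365}
scene 57.1821570100267 323.8656384673849 238.50157019988202 [ 1.11744122 -0.52403187  0.71034576] [0.88138087 0.01341356 0.71185248]
top 50.82248103860763 318.2875449482435 235.62774853272464 [0.43515968 0.01511493 1.11264253] [ 1.75038563e-01  1.16215206e-03 -1.56321409e+00]
wrist 65.70646984690485 318.4460532127803 241.39038036256778 [ 0.26053909 -0.54559402  0.37331321] [-0.30299218  0.00197375 -1.25148663]
```

View pics/scene0.png

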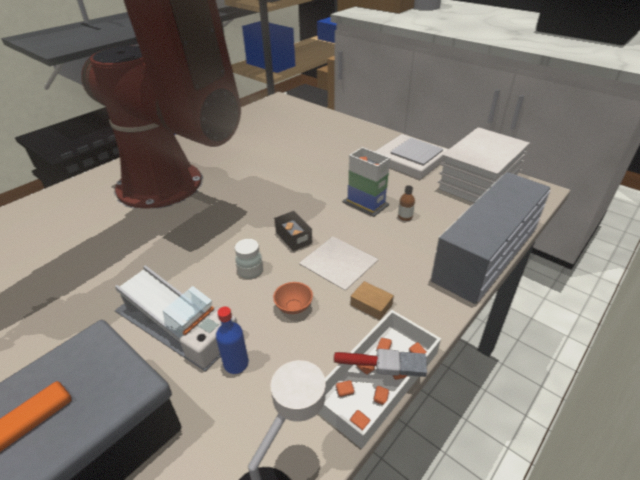

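View pics/top0.png

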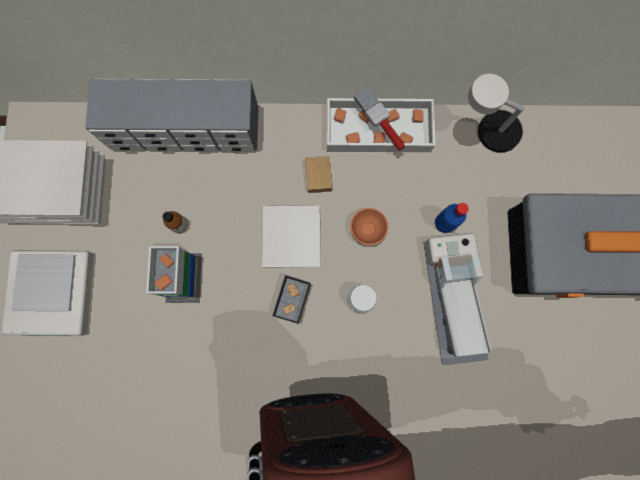

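View pics/wrist0.png

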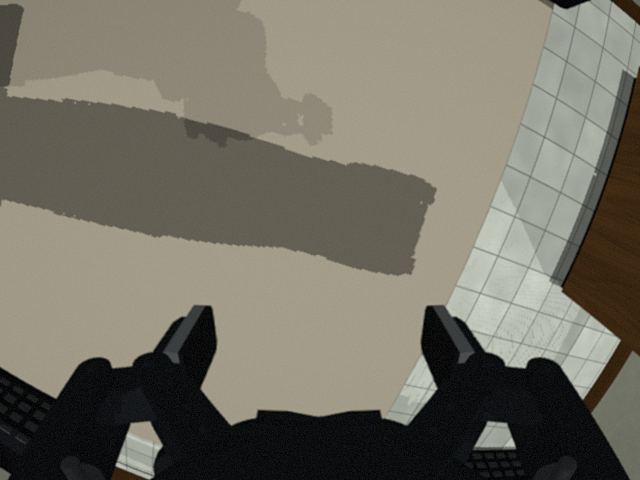

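```bash
cat > h.py <<'E'
import numpy as np, cv2
from scipy.spatial.transform import Rotation as R
def load(n): return np.load(n,allow_pickle=True).item()
def rot(a): return R.from_euler('xyz',a).as_matrix()
def cloud(f):
    H,W=f["depth"].shape; fl=H/2/np.tan(np.radians(f["fov_y"]/2))
    v,u=np.mgrid[:H,:W]; d=f["depth"]
    P=np.stack([(u-f["cx"])/fl*d,-(v-f["cy"])/fl*d,-d],-1)
    W_=P@rot(f["attitude"]).T+np.array(f["position"]); W_[d==0]=np.nan
    return W_
def proj(f,p):
    fl=240/np.tan(np.radians(f["fov_y"]/2))
    q=(np.array(p)-f["position"])@rot(f["attitude"])
    return np.stack([f["cx"]+fl*q[...,0]/-q[...,2],f["cy"]-fl*q[...,1]/-q[...,2]],-1)
E
python3 - <<'E'
from h import *
f=load("top0.npy"); print(f.keys(), {k:v for k,v in f.items() if k not in("frame","depth")})
C=cloud(f)
for n,(u,v) in dict(stack=(166,270),board=(291,236),black=(292,300),bowl=(369,227),jar=(363,298),amber=(173,220),soap=(447,220),carton=(319,174),box=(440,245),chute=(462,320),table=(230,350),t2=(400,330),dockedge=(197,290)).items():
    print(n,C[v,u].round(4))
im=f["frame"]
a=cv2.resize(im[210:320,130:330],None,fx=4,fy=4,interpolation=cv2.INTER_CUBIC)
b=cv2.resize(im[190:370,390:510],None,fx=4,fy=4,interpolation=cv2.INTER_CUBIC)[:600]
cv2.imwrite("pics/a.png",a[:,:,::-1]);cv2.imwrite("pics/b.png",cv2.resize(im[220:370,410:510],None,fx=4,fy=4,interpolation=cv2.INTER_CUBIC)[:,:,::-1])
s=load("scene0.npy")["frame"]
cv2.imwrite("pics/c.png",cv2.resize(s[140:240,280:430],None,fx=5,fy=5,interpolation=cv2.INTER_CUBIC)[:,:,::-1])
cv2.imwrite("pics/d.png",cv2.resize(s[250:380,100:260],None,fx=4.6,fy=4.6,interpolation=cv2.INTER_CUBIC)[:,:,::-1])
E
```

```text
dict_keys(['frame', 'depth', 'fov_y', 'cx', 'cy', 'position', 'attitude']) {'fov_y': 50.82248103860763, 'cx': 318.2875449482435, 'cy': 235.62774853272464, 'position': array([0.43515968, 0.01511493, 1.11264253]), 'attitude': array([ 1.75038563e-01,  1.16215206e-03, -1.56321409e+00])}
stack [0.5391 0.3159 0.1249]
board [0.6304 0.0788 0.0013]
black [0.4873 0.073  0.0244]
bowl [ 0.6516 -0.0953  0.0042]
jar [ 0.4902 -0.0747  0.073 ]
amber [0.6499 0.3231 0.0738]
soap [ 0.6501 -0.2473  0.093 ]
carton [0.7659 0.0173 0.0298]
box [ 0.6031 -0.239   0.06  ]
chute [ 0.4475 -0.281   0.0523]
table [ 0.3806  0.2064 -0.0028]
t2 [ 0.4258 -0.1603  0.0019]
dockedge [0.5084 0.282  0.0051]
```

View pics/a.png

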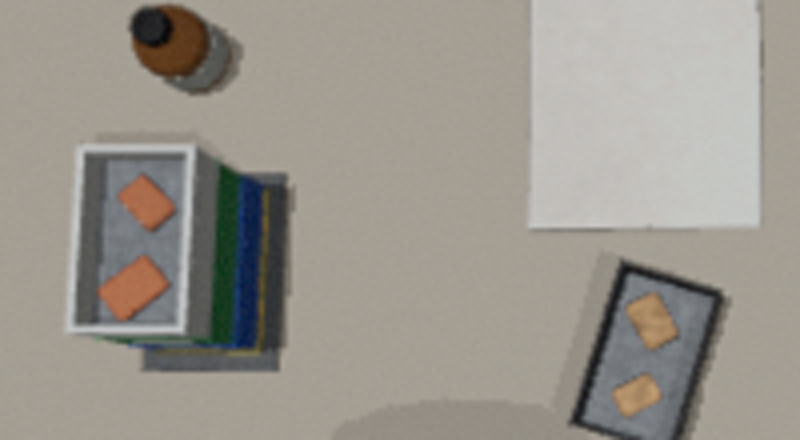

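View pics/b.png

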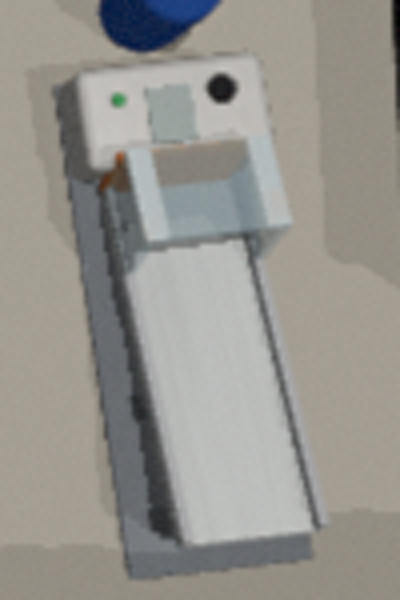

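View pics/c.png

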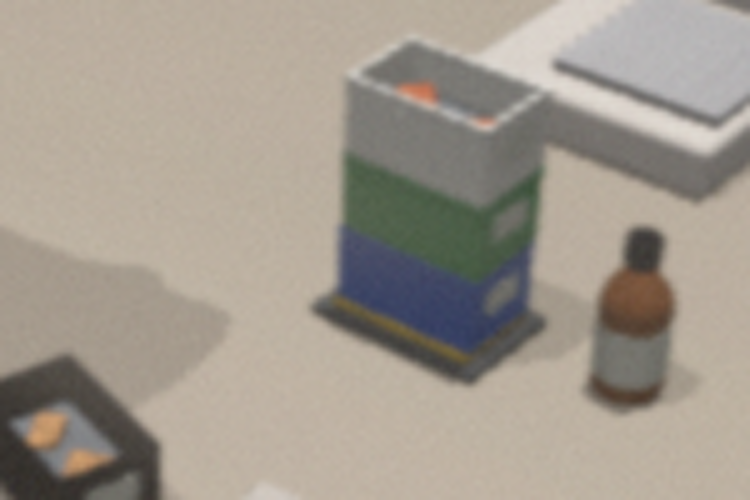

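View pics/d.png

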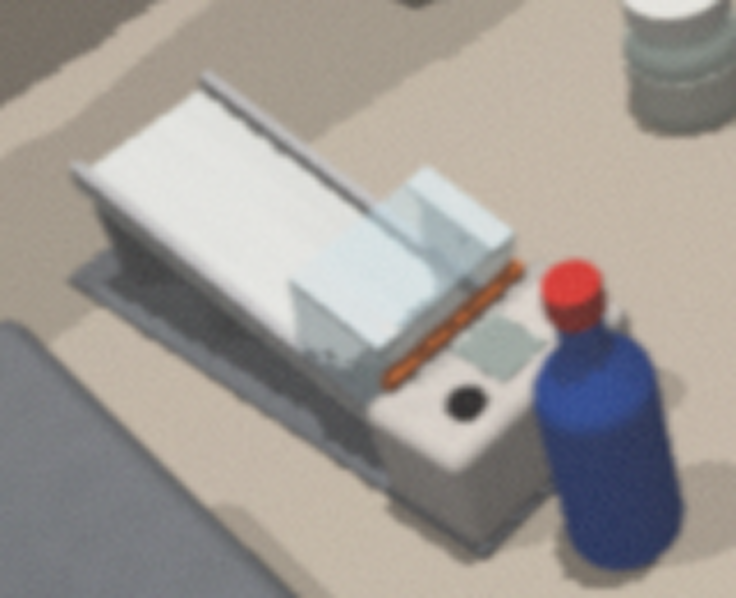

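```bash
cat >> h.py <<'E'
def ray_z(f,uv,z):
    fl=240/np.tan(np.radians(f["fov_y"]/2)); uv=np.asarray(uv,float)
    d=np.stack([(uv[...,0]-f["cx"])/fl,-(uv[...,1]-f["cy"])/fl,-np.ones(uv.shape[:-1])],-1)@rot(f["attitude"]).T
    o=np.array(f["position"]); return o+d*((z-o[2])/d[...,2])[...,None]
def rect(P):
    (c,s,a)=cv2.minAreaRect((P[:,:2]*1000).astype(np.float32)); return np.round(c,1),np.round(s,1),round(a,1)
E
python3 - <<'E'
from h import *
for n in("top0","scene0"):
    f=load(n+".npy"); C=cloud(f)
    def reg(x0,x1,y0,y1,z0,z1,zp):
        with np.errstate(invalid='ignore'):
            m=(C[...,0]>x0)&(C[...,0]<x1)&(C[...,1]>y0)&(C[...,1]<y1)&(C[...,2]>z0)&(C[...,2]<z1)
        m=cv2.morphologyEx(m.astype(np.uint8),cv2.MORPH_OPEN,np.ones((2,2)))
        k,l,st,_=cv2.connectedComponentsWithStats(m)
        if k<2: return None
        m=l==1+np.argmax(st[1:,4])
        v,u=np.nonzero(m); return len(u),rect(ray_z(f,np.stack([u,v],-1),zp)),np.nanmedian(C[m][:,2]).round(4)
    print(n)
    print("whitetop",reg(.45,.65,.25,.40,.141,.160,.149))
    print("black",reg(.40,.56,.0,.13,.042,.06,.05))
    print("box",reg(.55,.68,-.33,-.18,.052,.07,.061))
E
```

```text
top0
whitetop (231, (array([536.9, 313.9]), array([88.6, 56.2]), 0.2), np.float64(0.1442))
black (62, (array([506.3,  93.1]), array([ 5.3, 64.5]), 71.3), np.float64(0.0355))
box (1033, (array([ 588.6, -269.1]), array([69.5, 99.8]), 7.1), np.float64(0.0599))
scene0
whitetop (302, (array([545.8, 306.2]), array([98.4, 69.8]), 0.2), np.float64(0.1443))
black (283, (array([495.8,  67.1]), array([62.2, 99.6]), 73.2), np.float64(0.0463))
box (1112, (array([ 600.5, -276.5]), array([96.3, 88.7]), 85.1), np.float64(0.0622))
```

Run:
```python
from h import *
f=load("top0.npy")
def r(px,off,sc,z): 
    uv=(np.array(px,float)+.5)/sc-.5+np.array(off); return ray_z(f,uv,z)
print("dock",(r([[287,173],[280,370],[141,370]],(130,210),4,.006)*1000).round(1))
print("white rim",(r([[79,145],[195,146],[186,333],[66,331]],(130,210),4,.149)*1000).round(1))
# station
print("base corners",(r([[130,577],[311,557]],(410,220),4,.006)*1000).round(1))
B=r([[80,73],[258,55],[275,140],[93,168]],(410,220),4,.061); print("box",(B*1000).round(1))
print("board",(r([[529,-12],[760,228],[528,228]],(130,210),4,.004)*1000).round(1))
```

```text
dock [[590.2 276.2   6. ]
 [482.1 274.8   6. ]
 [481.5 350.4   6. ]]
white rim [[583.1 343.5 149. ]
 [583.  287.5 149. ]
 [493.1 286.7 149. ]
 [493.7 343.8 149. ]]
base corners [[ 355.6 -247.8    6. ]
 [ 366.7 -344.6    6. ]]
box [[ 618.  -217.4   61. ]
 [ 628.4 -311.8   61. ]
 [ 583.1 -318.6   61. ]
 [ 567.6 -222.7   61. ]]
board [[696.6 145.4   4. ]
 [561.8  14.4   4. ]
 [560.9 142.3   4. ]]
```

```bash
cat >> h.py <<'E'
a14=np.radians(14)
def st2w(p,o=(.478,-.282),yaw=6.5):
    c,s=np.cos(np.radians(yaw)),np.sin(np.radians(yaw)); p=np.asarray(p,float)
    return p@np.array([[c,s,0],[-s,c,0],[0,0,1]])+np.array([o[0],o[1],0])
def bed2st(p):
    p=np.asarray(p,float); x,y,z=p[...,0],p[...,1],p[...,2]
    return np.stack([.085+x*np.cos(a14)+z*np.sin(a14),y,.024-x*np.sin(a14)+z*np.cos(a14)],-1)
def bed2w(p,**k): return st2w(bed2st(p),**k)
def overlay(f,segs,box,sc,out):
    x0,y0,x1,y1=box
    im=cv2.resize(f["frame"][y0:y1,x0:x1],None,fx=sc,fy=sc,interpolation=cv2.INTER_CUBIC)[:,:,::-1].copy()
    for a,b,col in segs:
        p=[tuple(int(round(t)) for t in ((proj(f,q)-[x0,y0]+.5)*sc-.5)) for q in(a,b)]
        cv2.line(im,p[0],p[1],col,1,cv2.LINE_AA)
    cv2.imwrite(out,im)
def loop(L,col): return [(L[i],L[(i+1)%len(L)],col) for i in range(len(L))]
def stsegs(**k):
    S=[]
    S+=loop([st2w(p,**k) for p in([-.12,-.05,.006],[.15,-.05,.006],[.15,.05,.006],[-.12,.05,.006])],(0,0,255))
    S+=loop([st2w(p,**k) for p in([.094,-.05,.061],[.149,-.05,.061],[.149,.05,.061],[.094,.05,.061])],(0,255,255))
    S+=loop([bed2w(p,**k) for p in([-.19,-.032,0],[0,-.032,0],[0,.032,0],[-.19,.032,0])],(255,0,255))
    S+=loop([bed2w(p,**k) for p in([-.05,-.037,.066],[0,-.037,.066],[0,.037,.066],[-.05,.037,.066])],(255,0,0))
    return S
E
python3 - <<'E'
from h import *
overlay(load("top0.npy"),stsegs(),(410,220,510,370),4,"pics/ov1.png")
overlay(load("scene0.npy"),stsegs(),(100,250,260,380),4.6,"pics/ov2.png")
E
```

```text
(no output)
```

View pics/ov1.png

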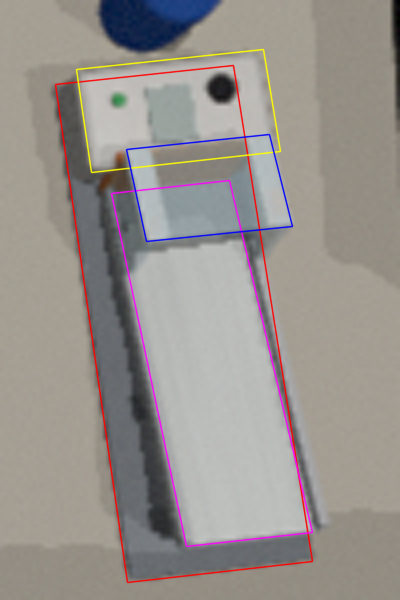

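View pics/ov2.png

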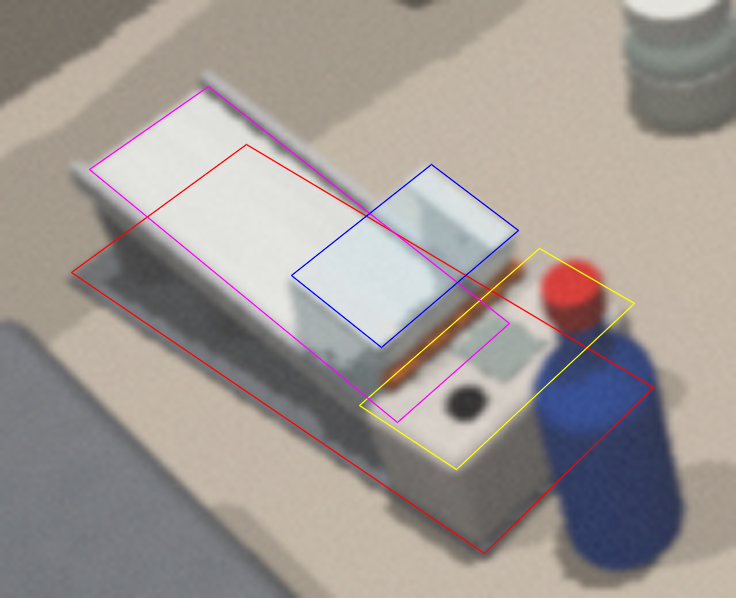

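Request:
play_rows([
  [0, 0, 9, 3.7, 4.1, 0, 1],
  [0, 0, 9, 3.7, 4.1, 0, 1],
  [0, 0, 9, 3.7, 4.1, 0, 1],
  [0, 0, 9, 3.7, 4.1, 0, 1],
  [0, 0, 9, 3.7, 4.1, 0, 1],
  [0, 0, 9, 3.7, 4.1, 0, 1],
  [0, 0, 9, 3.7, 4.1, 0, 1],
  [0, 0, 9, 1.0, 5.6, 0, 1],
], newtons=60)

```text
time_s: 1.15
eef_pos: [0.4593, -0.2249, 0.2306]
ee_rot: [-1.571, 0.001, -1.559]
wrist_force: [0.5, 1.0, 0.2]
grip_width: 1.001
```

Request:
play_rows([
  [0, 0, 9, 0.8, 5.4, 0, 1],
  [0, 0, 9, 0.8, 5.4, 0, 1],
  [0, 0, 9, 0.8, 5.4, 0, 1],
  [0, 0, 9, 0.8, 5.4, 0, 1],
  [0, 0, 9, 0.8, 5.4, 0, 1],
  [0, 0, 9, 0.8, 5.4, 0, 1],
  [0, 0, 9, 0.8, 5.4, 0, 1],
  [0, 0, 9, 0.8, 5.4, 0, 1],
])

```text
time_s: 2.15
eef_pos: [0.5221, 0.2075, 0.2312]
ee_rot: [-1.571, -0.0, -0.302]
wrist_force: [1.1, -0.6, -0.3]
grip_width: 1.0
```

Request:
play_rows([
  [0, 0, 9, 0.8, 5.4, 0, 1],
  [0, 0, 8.6, 0.8, 5.4, 0, 1],
  [0, 0, 0, 0, 0, 0, 1],
])

```text
time_s: 2.52
eef_pos: [0.5374, 0.3166, 0.2298]
ee_rot: [-1.571, 0.002, 0.005]
wrist_force: [0.2, -0.6, -0.5]
grip_width: 1.0
```

Run:
```python
from workcell import sense, grab_frame
from h import *
s=sense();print(s["eef_pos"],s["ee_rot"],s["joints"].round(3),s["wrist_force"])
f=grab_frame("wrist"); cv2.imwrite("pics/w1.png",f["frame"][:,:,::-1]); np.save("w1.npy",f,allow_pickle=True)
print(f["position"],f["attitude"])
```

```text
[0.53743467 0.31662918 0.22975483] [-1.57085819  0.00204486  0.00527456] [3.23e-01 1.80e-01 1.77e-01 1.57e+00 1.00e-03 3.18e-01] [ 0.24097101 -0.55759874 -0.51773001]
[0.46052197 0.31585496 0.37260424] [-3.00312975e-01 -6.29133481e-04  1.57457339e+00]
```

View pics/w1.png

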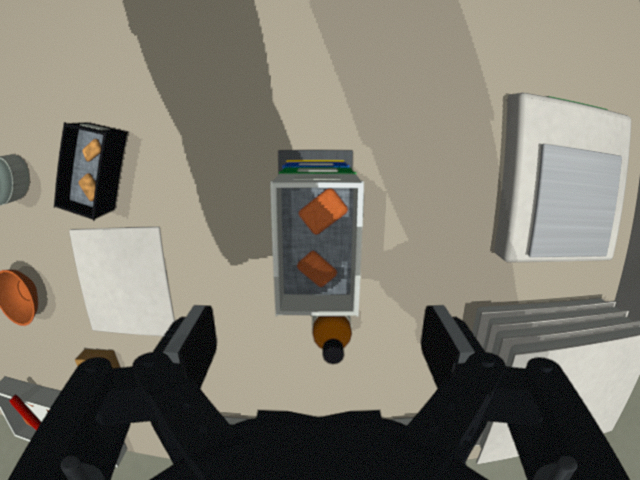

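```bash
cat >> h.py <<'E'
def fray_z(f,uv,z):
    fl=240/np.tan(np.radians(f["fov_y"]/2)); uv=np.asarray(uv,float)
    a=(uv[...,0]-f["cx"])/fl; b=(uv[...,1]-f["cy"])/fl; t=np.hypot(a,b)+1e-12
    d=np.stack([np.sin(t)*a/t,-np.sin(t)*b/t,-np.cos(t)],-1)@rot(f["attitude"]).T
    o=np.array(f["position"]); return o+d*((z-o[2])/d[...,2])[...,None]
def crop(f,box,sc,out):
    x0,y0,x1,y1=box; cv2.imwrite(out,cv2.resize(f["frame"][y0:y1,x0:x1],None,fx=sc,fy=sc,interpolation=cv2.INTER_CUBIC)[:,:,::-1])
E
python3 - <<'E'
from h import *
f=load("w1.npy"); crop(f,(250,140,390,330),3,"pics/w1c.png")
P=fray_z(f,[[272,183],[363,183],[361,315],[277,315]],.149)*1000
print(P.round(1),P.mean(0))
print(rect(P/1000))
print((fray_z(f,[[279,151],[352,151]],.006)*1000).round(1))
E
```

```text
[[492.7 287.9 149. ]
 [492.5 343.2 149. ]
 [582.4 345.6 149. ]
 [582.5 288.1 149. ]] [537.51621175 316.18926587 149.        ]
(array([537.5, 316.7]), array([89.9, 57.4]), 0.2)
[[481.3 277.4   6. ]
 [481.1 349.1   6. ]]
```

View pics/w1c.png

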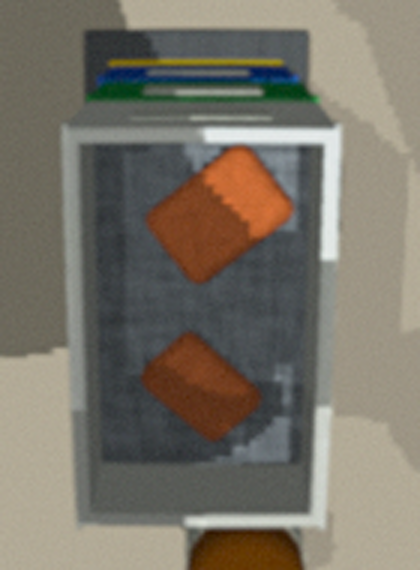

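Request:
play_rows([
  [0, 0, -0.3, 0, -0.1, -4, 1],
  [0, 0, 0, 0, 0, -4, 1],
  [0, 0, 0, 0, 0, -3.5, 1],
  [0, 0, 0, 0, 0, 0, 0],
  [0, 0, 0, 0, 0, 0, 0],
  [0, 0, 0, 0, 0, 0, 0],
])

```text
time_s: 3.32
eef_pos: [0.5393, 0.3126, 0.1184]
ee_rot: [-1.57, -0.003, -0.006]
wrist_force: [0.4, 0.4, -1.6]
grip_width: 0.647
```

Run:
```python
from workcell import sense
for i in range(3):
    s=sense();print(s["eef_pos"],s["ee_rot"],s["wrist_force"],s["grip_width"])
```

```text
[0.53930916 0.31260598 0.11844455] [-1.56990777 -0.00271859 -0.00615636] [ 0.41635635  0.43793295 -1.55495341] 0.6466282166648246
[0.53930916 0.31260598 0.11844455] [-1.56990777 -0.00271859 -0.00615636] [ 0.41635635  0.43793295 -1.55495341] 0.6466282166648246
[0.53930916 0.31260598 0.11844455] [-1.56990777 -0.00271859 -0.00615636] [ 0.41635635  0.43793295 -1.55495341] 0.6466282166648246
```

Request:
play_rows([
  [0, 0, 0, 0, 0, 1, 0],
  [0, 0, 0, 0, 0, 3, 0],
  [0, 0, 0, 0, 0, 5, 0],
  [0, 0, 0, 0, 0, 2, 0],
])

```text
time_s: 3.82
eef_pos: [0.5394, 0.313, 0.2312]
ee_rot: [-1.569, -0.005, -0.006]
wrist_force: [0.4, -0.0, -3.2]
grip_width: 0.644
```

Run:
```python
from workcell import sense, grab_frame
from h import *
s=sense();print(s["eef_pos"],s["ee_rot"],s["joints"].round(3),s["wrist_force"])
f=grab_frame("scene"); np.save("s2.npy",f,allow_pickle=True); crop(f,(260,60,440,240),3.3,"pics/s2.png")
f=grab_frame("wrist"); np.save("w2.npy",f,allow_pickle=True); crop(f,(0,0,640,480),1,"pics/w2.png")
```

```text
[0.53938862 0.31301989 0.23120021] [-1.56904342 -0.00513235 -0.00554104] [0.316 0.17  0.169 1.564 0.    0.322] [ 0.39515334 -0.0316914  -3.21053215]
```

View pics/s2.png

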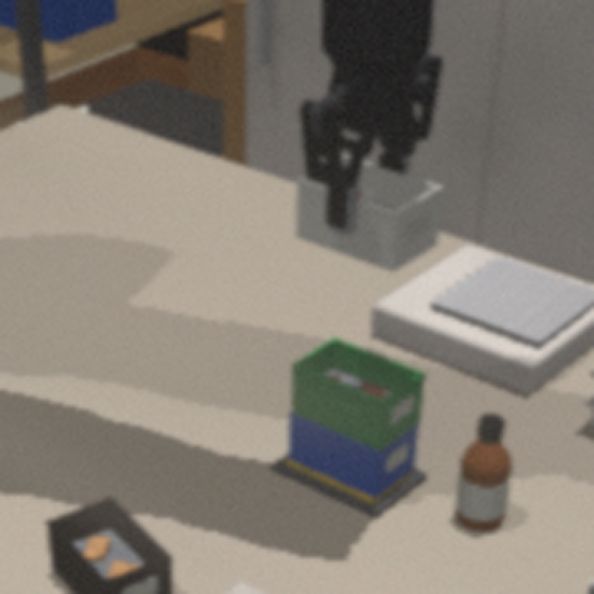

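View pics/w2.png

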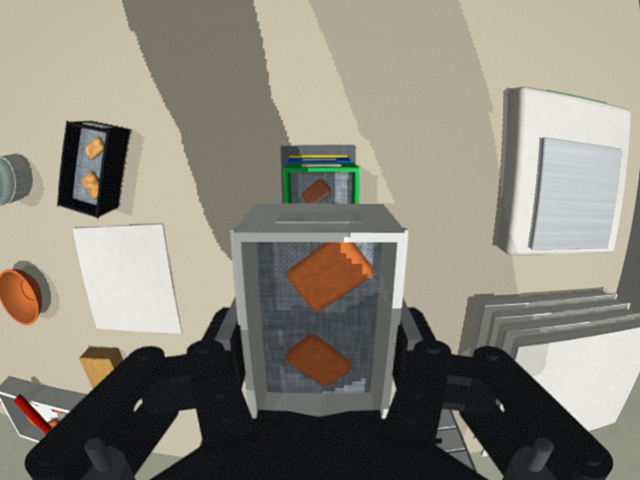

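Run:
```python
from h import *
f=load("top0.npy"); g=cv2.cvtColor(f["frame"],cv2.COLOR_RGB2HSV)
m=((g[...,1]<15)&(g[...,2]>190)).astype(np.uint8); m[:190]=0;m[280:]=0;m[:,:245]=0;m[:,340:]=0
k,l,st,_=cv2.connectedComponentsWithStats(m); m=l==1+np.argmax(st[1:,4]); v,u=np.nonzero(m); print(st, rect(ray_z(f,np.stack([u,v],-1),.004)))
w=load("w2.npy"); print((fray_z(w,[[74,229],[164,225],[181,333],[98,334]],.004)*1000).round(1), (fray_z(w,[[284,168],[360,166]],.103)*1000).round(1))
```

```text
[[     0      0    640    480 303847]
 [   263    206     57     61   3353]] (array([630.6,  79. ]), array([136.9, 124.3]), 1.5)
[[562.1  16.7   4. ]
 [560.  144.    4. ]
 [696.7 144.    4. ]
 [708.5  16.1   4. ]] [[491.9 288.2 103. ]
 [490.7 344.  103. ]]
```

Request:
play_rows([
  [0, 0, 0.3, 1.9, -5.5, 0, 0],
  [0, 0, 0, 1.9, -5.5, -2, 0],
  [0, 0, 0, 1.9, -5.5, -4, 0],
  [0, 0, 0, 1.9, -5.5, -4, 0],
  [0, 0, 0, 1.8, -5.3, -4, 0],
  [0, 0, 0, 0, 0, -4.5, 0],
  [0, 0, 0, 0, 0, -1.5, 0],
  [0, 0, 0, 0, 0, 0, 0],
])

```text
time_s: 4.92
eef_pos: [0.6251, 0.0578, 0.0383]
ee_rot: [-1.57, 0.002, 0.0]
wrist_force: [-0.2, 0.0, -1.2]
grip_width: 0.647
```

Request:
play_rows([
  [0, 0, 0, 0, 0, -0.4, 0],
  [0, 0, 0, 0, 0, 0, 0],
])

```text
time_s: 5.18
eef_pos: [0.627, 0.0575, 0.0366]
ee_rot: [-1.571, -0.002, 0.0]
wrist_force: [-1.1, -1.4, -2.4]
grip_width: 0.643
```

Request:
play_rows([
  [0, 0, 0, 0.5, -1.8, 0, 0],
  [0, 0, 0, 0, 0, -0.8, 0],
  [0, 0, 0, 0, 0, -0.3, 0],
  [0, 0, 0, 0, 0, 0, 0],
])

```text
time_s: 5.68
eef_pos: [0.6307, 0.0392, 0.0236]
ee_rot: [-1.57, 0.001, -0.0]
wrist_force: [-0.4, 0.0, -1.9]
grip_width: 0.645
```

Request:
play_rows([
  [0, 0, 0, 0, 0, -0.2, 0],
  [0, 0, 0, 0, 0, 0, 0],
])

```text
time_s: 5.92
eef_pos: [0.6313, 0.0393, 0.023]
ee_rot: [-1.571, -0.0, -0.0]
wrist_force: [-3.5, 0.3, 5.1]
grip_width: 0.646
```

Request:
play_rows([
  [0, 0, 0, 0, 0, 0, 1],
  [0, 0, 0, 0, 0, 0, 1],
  [0, 0, 0, 0, 0, 4, 1],
  [0, 0, 0, 0, 0, 6, 1],
  [0, 0, 0, 0, 0, 6, 1],
  [0, 0, 0, -1.6, 5.5, 2, 1],
  [0, 0, 0, -1.6, 5.5, 0, 1],
  [0, 0, 0, -1.6, 5.5, 0, 1],
])

```text
time_s: 6.92
eef_pos: [0.583, 0.2056, 0.2027]
ee_rot: [-1.57, -0.001, -0.001]
wrist_force: [0.6, 0.5, -0.4]
grip_width: 1.0
```

Request:
play_rows([
  [0, 0, 0, -1.6, 5.5, 0, 1],
  [0, 0, 0, -1.6, 5.0, 0, 1],
  [0, 0, 0, 0, 0, 0, 1],
])

```text
time_s: 7.3
eef_pos: [0.5496, 0.3124, 0.2021]
ee_rot: [-1.57, 0.0, 0.004]
wrist_force: [0.6, 0.6, 0.8]
grip_width: 1.001
```

Run:
```python
from workcell import sense, grab_frame
from h import *
s=sense();print(s["eef_pos"],s["ee_rot"],s["wrist_force"])
f=grab_frame("wrist"); np.save("w3.npy",f,allow_pickle=True); crop(f,(0,0,640,480),1,"pics/w3.png")
```

```text
[0.54963473 0.3123827  0.20210545] [-1.57014531e+00  1.74895626e-04  4.27411596e-03] [0.59815689 0.59453635 0.78149788]
```

View pics/w3.png

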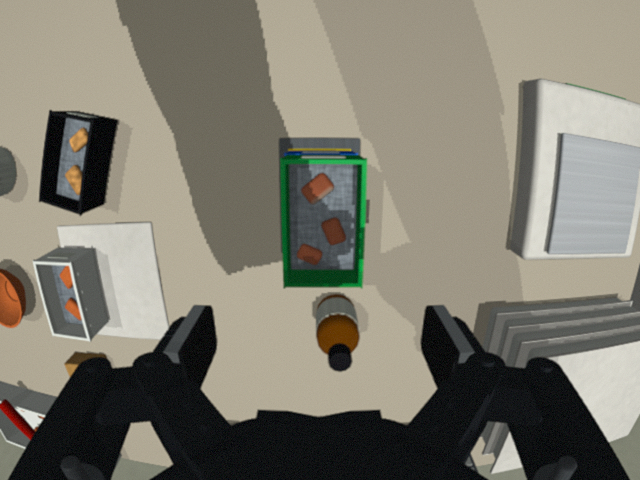

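Run:
```python
from h import *
f=load("w3.npy")
P=fray_z(f,[[280,157],[367,156],[363,287],[285,288]],.103)*1000
print(P.round(1),P.mean(0),rect(P/1000))
```

```text
[[490.5 287.  103. ]
 [489.6 343.5 103. ]
 [582.  344.1 103. ]
 [582.8 288.3 103. ]] [536.25410571 315.72871565 103.        ] (array([536.2, 315.9]), array([92.4, 56.5]), 0.8)
```

Request:
play_rows([
  [0, 0, 0, -1.2, 0.2, -4, 1],
  [0, 0, 0, 0, 0, -5, 1],
  [0, 0, 0, 0, 0, -4.1, 1],
  [0, 0, 0, 0, 0, 0, 0],
  [0, 0, 0, 0, 0, 0, 0],
  [0, 0, 0, 0, 0, 0, 0],
])

```text
time_s: 8.1
eef_pos: [0.5407, 0.3112, 0.0736]
ee_rot: [-1.57, -0.003, -0.001]
wrist_force: [-1.1, 0.2, -1.9]
grip_width: 0.646
```

Request:
play_rows([
  [0, 0, 0, 0, 0, 2, 0],
  [0, 0, 0, 0, 0, 4, 0],
  [0, 0, 0, 2.35, -4.8, 0, 0],
  [0, 0, 0, 2.35, -4.8, 0, 0],
  [0, 0, 0, 2.35, -4.8, 0, 0],
  [0, 0, 0, 2.35, -4.8, 0, 0],
  [0, 0, 0, 0, 0, -5, 0],
  [0, 0, 0, 0, 0, -3, 0],
])

```text
time_s: 9.1
eef_pos: [0.6336, 0.1181, 0.0513]
ee_rot: [-1.571, -0.0, -0.002]
wrist_force: [-0.4, -0.7, -2.5]
grip_width: 0.642
```

Request:
play_rows([
  [0, 0, 0, 0, 0, -1, 0],
  [0, 0, 0, 0, 0, 0, 0],
])

```text
time_s: 9.35
eef_pos: [0.6337, 0.1192, 0.0425]
ee_rot: [-1.571, -0.001, -0.0]
wrist_force: [-0.3, -0.3, -1.9]
grip_width: 0.649
```

Run:
```python
from workcell import sense, grab_frame
from h import *
s=sense();print(s["eef_pos"],s["ee_rot"],s["wrist_force"])
f=grab_frame("wrist"); np.save("w4.npy",f,allow_pickle=True); crop(f,(0,0,640,480),1,"pics/w4.png")
f=grab_frame("scene"); np.save("s4.npy",f,allow_pickle=True); crop(f,(260,130,440,330),3,"pics/s4.png")
```

```text
[0.6336763  0.11922318 0.04249931] [-1.57077141e+00 -9.81888566e-04 -5.51118691e-05] [-0.33733037 -0.27983086 -1.87959607]
```

View pics/w4.png

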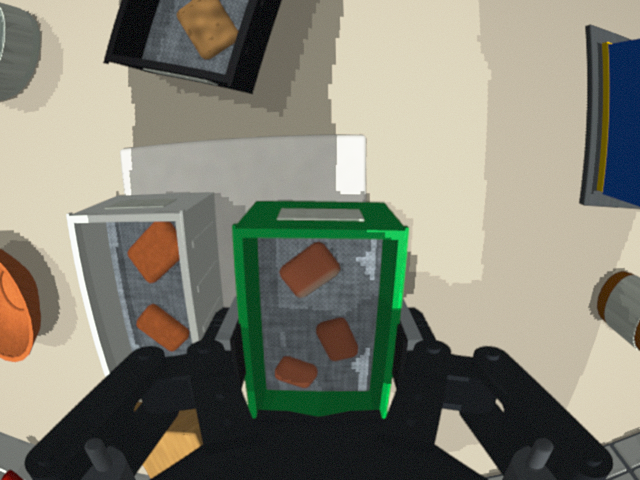

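View pics/s4.png

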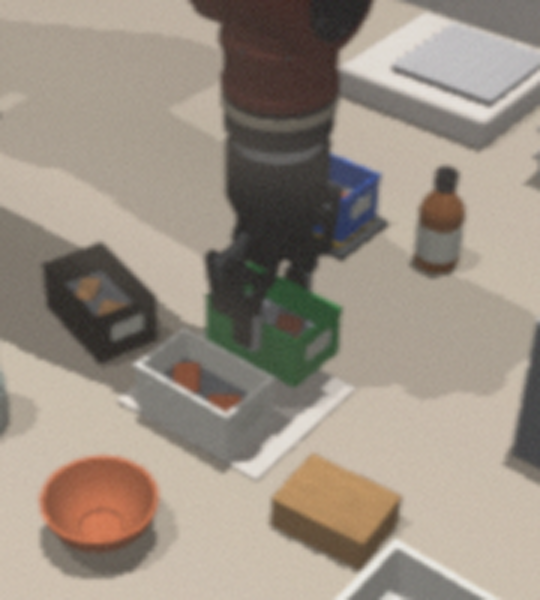

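Request:
play_rows([
  [0, 0, 0, 0, 0.2, -1, 0],
  [0, 0, 0, 0, 0, -0.6, 0],
  [0, 0, 0, 0, 0, -0.2, 0],
  [0, 0, 0, 0, 0, 0, 0],
])

```text
time_s: 9.95
eef_pos: [0.633, 0.1213, 0.0237]
ee_rot: [-1.571, 0.0, -0.0]
wrist_force: [-4.4, 0.9, 4.0]
grip_width: 0.645
```

Request:
play_rows([
  [0, 0, 0, 0, 0, -0.2, 0],
  [0, 0, 0, 0, 0, 0, 0],
])

```text
time_s: 10.2
eef_pos: [0.6332, 0.1213, 0.0236]
ee_rot: [-1.571, -0.0, -0.0]
wrist_force: [-11.7, 0.9, 21.0]
grip_width: 0.647
```

Request:
play_rows([
  [0, 0, 0, 0, 0, 0.3, 0],
  [0, 0, 0, 0, 0, 0, 0.76],
  [0, 0, 0, 0, 0, 0, 0.76],
  [0, 0, 0, 0, 0, 2, 0.76],
  [0, 0, 0, 0, 0, 5, 0.76],
  [0, 0, 0, -1, 4, 4, 1],
  [0, 0, 0, -2, 5, 2, 1],
  [0, 0, 0, -2, 5.3, 0, 1],
])

```text
time_s: 11.2
eef_pos: [0.5843, 0.2655, 0.1585]
ee_rot: [-1.569, -0.005, -0.001]
wrist_force: [0.1, -0.3, -1.7]
grip_width: 1.003
```

Request:
play_rows([
  [0, 0, 0, -3, 4.7, 0, 1],
  [0, 0, 0, -1, 0, 0, 1],
  [0, 0, 0, 0, 0, 0, 1],
])

```text
time_s: 11.58
eef_pos: [0.5431, 0.3111, 0.1554]
ee_rot: [-1.571, -0.001, 0.0]
wrist_force: [0.4, -0.2, -0.4]
grip_width: 1.0
```

Run:
```python
from workcell import sense, grab_frame
from h import *
s=sense();print(s["eef_pos"],s["ee_rot"],s["wrist_force"])
f=grab_frame("wrist"); np.save("w5.npy",f,allow_pickle=True); crop(f,(0,0,640,480),1,"pics/w5.png")
f=grab_frame("top"); np.save("t5.npy",f,allow_pickle=True); crop(f,(240,190,340,330),4,"pics/t5.png")
```

```text
[0.54314789 0.31111676 0.15535413] [-1.57066595e+00 -1.26393803e-03  4.70078031e-04] [ 0.39064828 -0.21692506 -0.43393927]
```

View pics/w5.png

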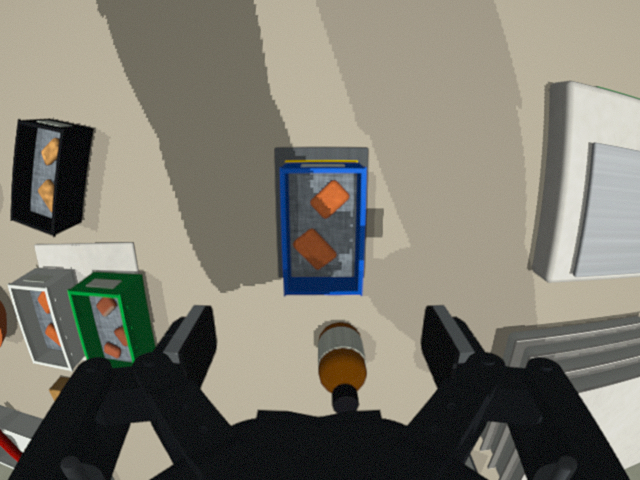

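View pics/t5.png

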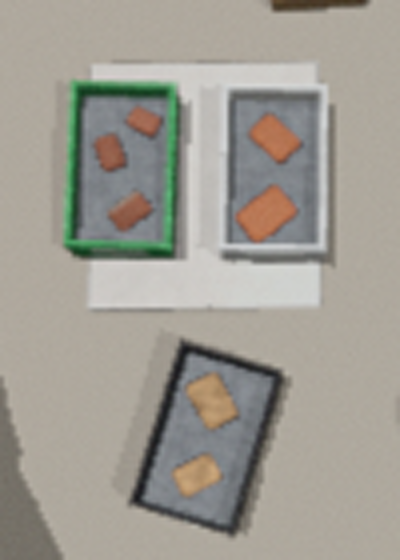

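Run:
```python
from h import *
f=load("w5.npy")
P=fray_z(f,[[281,166],[369,164],[363,295],[285,295]],.057)*1000
print(P.round(1),P.mean(0),rect(P/1000)); print((fray_z(f,[[276,148],[368,148]],.006)*1000).round(1))
t=load("t5.npy")
for c,z in(((230,168),0),): pass
for n,px in dict(green=[[70,83],[180,84],[176,254],[66,250]],white=[[220,85],[328,85],[328,256],[220,252]]).items():
    uv=(np.array(px,float)+.5)/4-.5+[240,190]; P=ray_z(t,uv,.054)*1000; print(n,P.mean(0).round(1),rect(P/1000))
```

```text
[[489.9 286.5  57. ]
 [488.5 343.7  57. ]
 [581.7 342.9  57. ]
 [581.6 286.7  57. ]] [535.43123169 314.96567146  57.        ] (array([535., 315.]), array([57.2, 93.2]), 89.8)
[[480.7 277.7   6. ]
 [480.6 349.7   6. ]]
green [630.7 120.   54. ] (array([630.4, 120.1]), array([59.1, 92.1]), 89.9)
white [630.4  39.5  54. ] (array([629.9,  39.7]), array([92.6, 58. ]), 0.4)
```

Request:
play_rows([
  [0, 0, 0, -0.8, 0.2, -4, 1],
  [0, 0, 0, 0, 0, -5, 1],
  [0, 0, 0, 0, 0, -4, 1],
  [0, 0, 0, 0, 0, 0, 0],
  [0, 0, 0, 0, 0, 0, 0],
  [0, 0, 0, 0, 0, 0, 0],
])

```text
time_s: 12.42
eef_pos: [0.5369, 0.3133, 0.0265]
ee_rot: [-1.57, -0.003, -0.001]
wrist_force: [1.1, 0.3, -1.0]
grip_width: 0.645
```

Run:
```python
from h import *
Rt=R.from_euler('z',6.5,degrees=True)*R.from_euler('y',14,degrees=True)
print("rotvec",np.degrees(Rt.as_rotvec()), (Rt*R.from_euler('x',-90,degrees=True)).as_euler('xyz'))
for z in(.12,.045,.0195): print(z,bed2w([-.1065,0,z]).round(4))
print("normal",Rt.apply([0,0,1]).round(3),"down",Rt.apply([1,0,0]).round(3))
print("stop",bed2w([0,0,0]),"hood",bed2w([-.025,0,.066]),"rear home",bed2w([-.09,0,.03]))
```

```text
rotvec [-0.79412311 13.98495175  6.46761372] [-1.57079633  0.2443461   0.1134464 ]
0.12 [ 0.4886 -0.2808  0.1662]
0.045 [ 0.4706 -0.2828  0.0934]
0.0195 [ 0.4645 -0.2835  0.0687]
normal [0.24  0.027 0.97 ] down [ 0.964  0.11  -0.242]
stop [ 0.56245361 -0.27237773  0.024     ] hood [ 0.55421635 -0.27331624  0.09408757] rear home [ 0.48289934 -0.28144179  0.07488184]
```

Request:
play_rows([
  [0, 0, 0, 0, 0, 2, 0],
  [0, 0, 0, 0, 0, 5, 0],
  [0, 0, 0, 0, 0, 5, 0],
  [0, 0, 0, 0, 0, 4, 0],
  [0, 0, 0, -0.45, -5.4, 0, 0],
  [-0.08, 1.4, 0.65, -0.45, -5.4, 0, 0],
  [-0.08, 1.4, 0.65, -0.45, -5.4, 0, 0],
  [-0.08, 1.4, 0.65, -0.45, -5.4, 0, 0],
])

```text
time_s: 13.42
eef_pos: [0.5173, 0.0956, 0.1866]
ee_rot: [-1.574, 0.071, 0.034]
wrist_force: [1.1, -0.2, -2.6]
grip_width: 0.641
```

Request:
play_rows([
  [-0.08, 1.4, 0.65, -0.45, -5.4, 0, 0],
  [-0.08, 1.4, 0.65, -0.45, -5.4, 0, 0],
  [-0.08, 1.4, 0.65, -0.45, -5.4, 0, 0],
  [-0.08, 1.4, 0.65, -0.45, -5.4, 0, 0],
  [-0.08, 1.4, 0.65, -0.45, -5.4, 0, 0],
  [-0.08, 1.4, 0.65, -0.45, -5.4, 0, 0],
  [-0.08, 1.4, 0.65, -0.4, -5.3, 0, 0],
  [0, 0, 0, 0, 0, 0, 0],
])

```text
time_s: 14.42
eef_pos: [0.4858, -0.2834, 0.1855]
ee_rot: [-1.573, 0.244, 0.109]
wrist_force: [0.0, 1.3, -2.3]
grip_width: 0.641
```

Good orientation. Descend to a hover and look.

Request:
play_rows([
  [0, 0, 0.2, -0.6, 0.1, -4, 0],
  [0, 0, 0, -0.7, 0, -4, 0],
  [0, 0, 0, -0.1, 0, -0.8, 0],
  [0, 0, 0, 0, 0, 0, 0],
])

```text
time_s: 14.92
eef_pos: [0.4727, -0.2788, 0.0978]
ee_rot: [-1.572, 0.244, 0.117]
wrist_force: [-1.0, 0.1, -1.2]
grip_width: 0.647
```

Run:
```python
from workcell import sense, grab_frame
from h import *
s=sense();print(s["eef_pos"],s["ee_rot"],s["wrist_force"],s["joints"].round(2))
f=grab_frame("wrist"); np.save("w6.npy",f,allow_pickle=True); crop(f,(0,0,640,480),1,"pics/w6.png")
f=grab_frame("scene"); np.save("s6.npy",f,allow_pickle=True); crop(f,(100,210,280,380),3.5,"pics/s6.png")
```

```text
[ 0.47272357 -0.27878637  0.09776945] [-1.57162547  0.24367707  0.11739534] [-1.02260605  0.13919363 -1.22691994] [-0.67  0.22 -0.04  1.49 -0.17 -0.78]
```

View pics/w6.png

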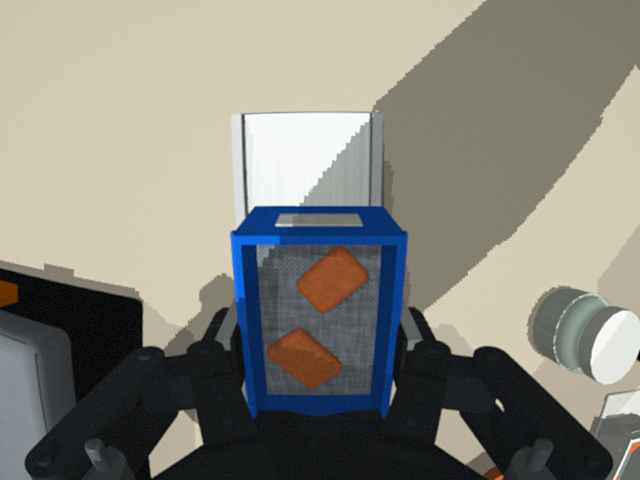

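View pics/s6.png

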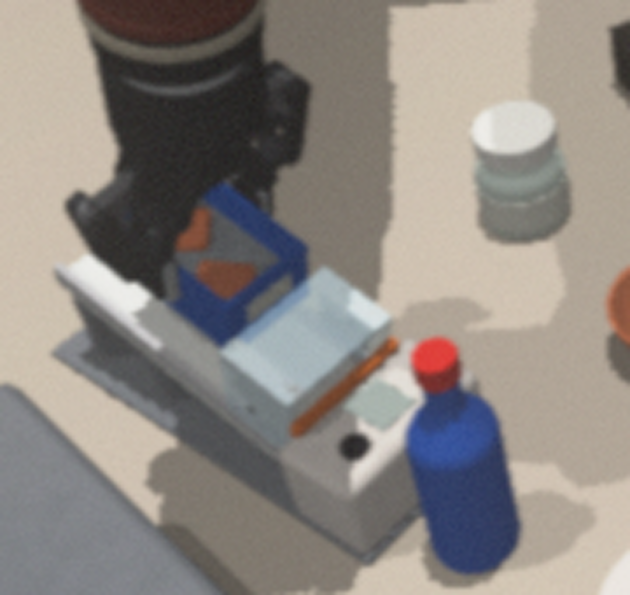

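Run:
```python
from h import *
f=load("w6.npy")
# bed pts: rail outer at upper end, top of rails z=10 bed x=-190
for uv,b in (((232,114),[-.19,-.037,.01]),((383,114),[-.19,.037,.01]),((245,114),[-.19,-.032,0]),((371,114),[-.19,.032,0]),((246,205),[-.16,-.032,0]),((371,205),[-.16,.032,0])):
    w=bed2w(b); m=fray_z(f,uv,w[2]); print(b,w.round(4),m.round(4))
```

```text
[-0.19, -0.037, 0.01] [ 0.3859 -0.3297  0.0797] [ 0.3854 -0.3318  0.0797]
[-0.19, 0.037, 0.01] [ 0.3775 -0.2562  0.0797] [ 0.3774 -0.2585  0.0797]
[-0.19, -0.032, 0] [ 0.3829 -0.325   0.07  ] [ 0.3824 -0.3276  0.07  ]
[-0.19, 0.032, 0] [ 0.3757 -0.2615  0.07  ] [ 0.3753 -0.2633  0.07  ]
[-0.16, -0.032, 0] [ 0.4118 -0.3217  0.0627] [ 0.4291 -0.3222  0.0627]
[-0.16, 0.032, 0] [ 0.4046 -0.2582  0.0627] [ 0.4217 -0.2575  0.0627]
```

Request:
play_rows([
  [0, 0, -0.2, 0, -0.5, 0, 0],
  [0, 0, 0, -0.5, 0, -1.9, 0],
  [0, 0, 0, 0, 0, 0, 0],
])

```text
time_s: 15.4
eef_pos: [0.4667, -0.2839, 0.0767]
ee_rot: [-1.57, 0.246, 0.113]
wrist_force: [-0.6, -0.2, -1.4]
grip_width: 0.649
```

Run:
```python
from workcell import sense, grab_frame
from h import *
s=sense();print(s["eef_pos"],s["ee_rot"],s["wrist_force"])
f=grab_frame("wrist"); np.save("w7.npy",f,allow_pickle=True); crop(f,(200,80,440,440),2,"pics/w7.png")
f=grab_frame("top"); np.save("t7.npy",f,allow_pickle=True); crop(f,(390,190,530,370),3.3,"pics/t7.png")
```

```text
[ 0.46667603 -0.28385038  0.0767192 ] [-1.56976869  0.24557786  0.11346449] [-0.55159152 -0.24412854 -1.44786097]
```

View pics/w7.png

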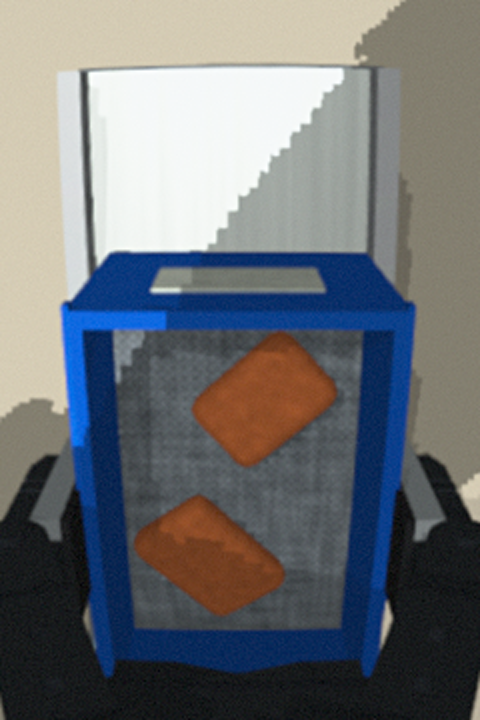

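View pics/t7.png

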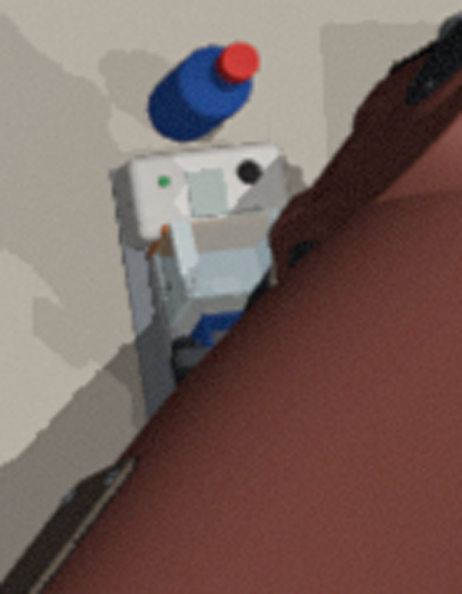

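Request:
play_rows([
  [0, 0, 0, 0, -0.2, 0, 0],
  [0, 0, 0, -0.1, 0, -0.5, 0],
  [0, 0, 0, 0, 0, 0, 0],
])

```text
time_s: 15.88
eef_pos: [0.4659, -0.2858, 0.0718]
ee_rot: [-1.57, 0.245, 0.114]
wrist_force: [0.3, -0.2, -3.1]
grip_width: 0.644
```

Request:
play_rows([
  [0, 0, 0, -0.05, 0, -0.2, 0],
  [0, 0, 0, 0, 0, 0, 0],
])

```text
time_s: 16.12
eef_pos: [0.4656, -0.2858, 0.07]
ee_rot: [-1.571, 0.245, 0.114]
wrist_force: [0.3, 0.6, -2.7]
grip_width: 0.649
```

Request:
play_rows([
  [0, 0, 0, -0.05, 0, -0.2, 0],
  [0, 0, 0, 0, 0, 0, 0],
])

```text
time_s: 16.38
eef_pos: [0.4652, -0.2859, 0.0681]
ee_rot: [-1.571, 0.245, 0.114]
wrist_force: [0.2, -0.3, -2.6]
grip_width: 0.642
```

Request:
play_rows([
  [0, 0, 0, -0.05, 0, -0.2, 0],
  [0, 0, 0, 0, 0, 0, 0],
])

```text
time_s: 16.62
eef_pos: [0.4652, -0.286, 0.0679]
ee_rot: [-1.572, 0.244, 0.114]
wrist_force: [-0.7, 3.5, 10.8]
grip_width: 0.644
```

Request:
play_rows([
  [0, 0, 0, 0, 0, 0.1, 0],
  [0, 0, 0, 0, 0, 0, 0.9],
  [0, 0, 0, 0, 0, 0, 0.9],
  [0, 0, 0, 0.5, 0.05, 1.9, 0.9],
  [0, 0, 0, 1.2, 0.1, 4.9, 0.9],
  [0, 0, 0, 0, 0, 3, 0.9],
  [0, 0, 0, 0, 0, 0, 0],
])

```text
time_s: 17.5
eef_pos: [0.4834, -0.2855, 0.1692]
ee_rot: [-1.575, 0.241, 0.113]
wrist_force: [0.2, -0.2, -0.2]
grip_width: 0.705
```

Run:
```python
from workcell import sense, grab_frame
from h import *
s=sense();print(s["eef_pos"],s["ee_rot"],s["wrist_force"])
f=grab_frame("wrist"); np.save("w8.npy",f,allow_pickle=True); crop(f,(160,60,480,400),1.7,"pics/w8.png")
f=grab_frame("scene"); np.save("s8.npy",f,allow_pickle=True); crop(f,(100,210,280,380),3.5,"pics/s8.png")
```

```text
[ 0.48339921 -0.28551553  0.16920628] [-1.57513084  0.24054864  0.11288593] [ 0.18196576 -0.20880144 -0.2117369 ]
```

View pics/w8.png

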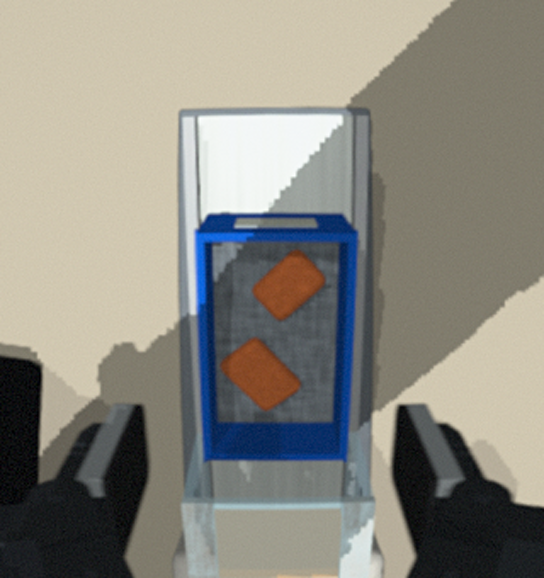

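View pics/s8.png

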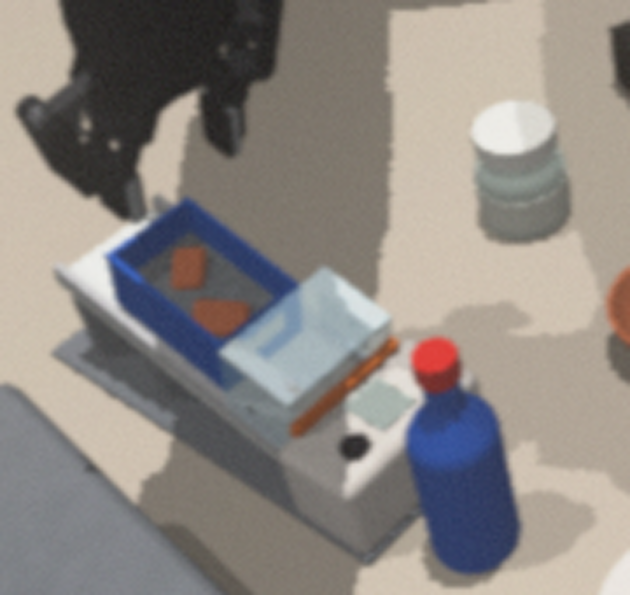

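Run:
```python
from h import *
for b in([-.178,0,.12],[-.178,0,.016],[-.150,0,.016],[-.105,0,.016],[-.101,0,.016]): print(b,(bed2w(b)-[0,.0022,0]).round(4))
```

```text
[-0.178, 0, 0.12] [ 0.4197 -0.2908  0.1835]
[-0.178, 0, 0.016] [ 0.3947 -0.2937  0.0826]
[-0.15, 0, 0.016] [ 0.4217 -0.2906  0.0758]
[-0.105, 0, 0.016] [ 0.4651 -0.2857  0.0649]
[-0.101, 0, 0.016] [ 0.4689 -0.2852  0.064 ]
```

Request:
play_rows([
  [0, 0, 0, -3.2, -0.25, 0.7, 0],
  [0, 0, 0, -3.2, -0.25, 0.7, 0],
  [0, 0, 0, 0, 0, 0, 0],
  [0, 0, 0, -1.2, -0.15, -5, 0],
  [0, 0, 0, 0, 0, 0, 0],
])

```text
time_s: 18.23
eef_pos: [0.4036, -0.2887, 0.1251]
ee_rot: [-1.564, 0.249, 0.115]
wrist_force: [-0.7, 0.3, 0.3]
grip_width: 0.0
```

Run:
```python
from workcell import sense, grab_frame
from h import *
s=sense();print(s["eef_pos"],s["ee_rot"],s["wrist_force"],s["grip_width"])
f=grab_frame("wrist"); np.save("w9.npy",f,allow_pickle=True); crop(f,(0,0,640,480),1,"pics/w9.png")
```

```text
[ 0.40355662 -0.2886638   0.12509564] [-1.5642103   0.2494485   0.11472599] [-0.68075177  0.25372292  0.25416188] 0.0004881435730134009
```

View pics/w9.png

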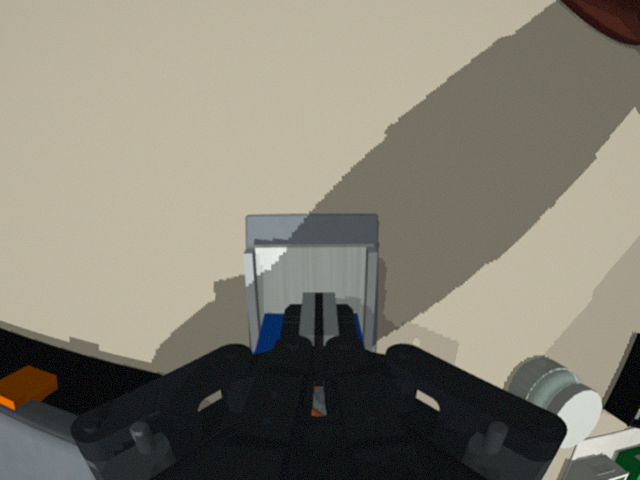

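Request:
play_rows([
  [0, 0, 0, -0.5, -0.3, -2, 0],
  [0, 0, 0, -0.5, -0.05, -1.8, 0],
  [0, 0, 0, 0, 0, 0, 0],
])

```text
time_s: 18.65
eef_pos: [0.3954, -0.294, 0.0907]
ee_rot: [-1.57, 0.245, 0.114]
wrist_force: [0.2, -0.1, 0.3]
grip_width: -0.001
```

Request:
play_rows([
  [0, 0, 0, 0.95, 0.1, -0.25, 0],
  [0, 0, 0, 0.95, 0.1, -0.25, 0],
  [0, 0, 0, 0.95, 0.1, -0.25, 0],
  [0, 0, 0, 0.95, 0.1, -0.25, 0],
])

```text
time_s: 19.15
eef_pos: [0.4346, -0.2903, 0.0812]
ee_rot: [-1.571, 0.245, 0.114]
wrist_force: [-0.1, -0.0, 1.0]
grip_width: 0.002
```

Request:
play_rows([
  [0, 0, 0, 0.95, 0.1, -0.25, 0],
  [0, 0, 0, 0.95, 0.1, -0.25, 0],
  [0, 0, 0, 0.7, 0.1, -0.18, 0],
  [0, 0, 0, 0, 0, 0, 0],
])

```text
time_s: 19.65
eef_pos: [0.4601, -0.2872, 0.0741]
ee_rot: [-1.57, 0.245, 0.114]
wrist_force: [0.4, 0.9, -0.3]
grip_width: -0.0
```

Run:
```python
from workcell import sense, grab_frame
from h import *
s=sense();print(s["eef_pos"],s["ee_rot"],s["wrist_force"],s["grip_width"])
f=grab_frame("wrist"); np.save("w10.npy",f,allow_pickle=True); crop(f,(160,180,480,480),1.8,"pics/w10.png")
f=grab_frame("scene"); np.save("s10.npy",f,allow_pickle=True); crop(f,(100,210,280,380),3.5,"pics/s10.png")
```

```text
[ 0.46006504 -0.28721612  0.07405929] [-1.57043278  0.24468419  0.11421274] [ 0.40004509  0.93192385 -0.26892434] -0.00041244798499608863
```

View pics/w10.png

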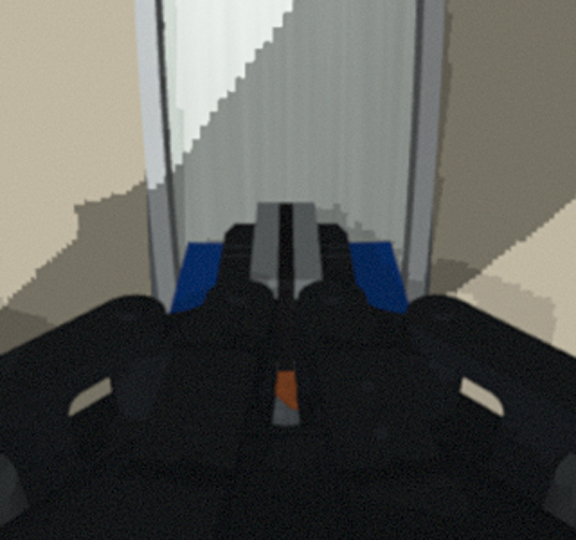

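View pics/s10.png

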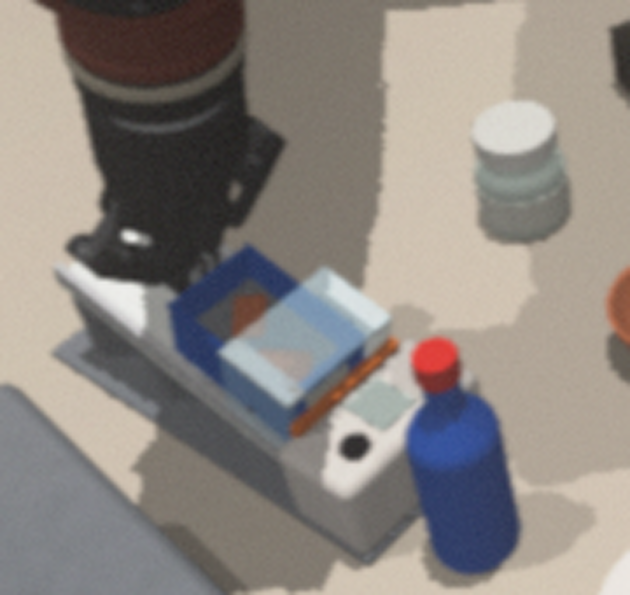

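Request:
play_rows([
  [0, 0, 0, 0.5, 0.05, -0.12, 0],
  [0, 0, 0, 0.2, 0.02, -0.05, 0],
  [0, 0, 0, 0, 0, 0, 0],
])

```text
time_s: 20.12
eef_pos: [0.4668, -0.2867, 0.0726]
ee_rot: [-1.571, 0.244, 0.114]
wrist_force: [-0.1, 0.2, 0.0]
grip_width: -0.0
```

Request:
play_rows([
  [0, 0, 0, 0.2, 0.02, -0.05, 0],
  [0, 0, 0, 0, 0, 0, 0],
])

```text
time_s: 20.38
eef_pos: [0.4688, -0.2865, 0.0722]
ee_rot: [-1.571, 0.244, 0.114]
wrist_force: [0.7, -1.4, -0.8]
grip_width: 0.001
```

Request:
play_rows([
  [0, 0, 0, 0.2, 0.02, -0.05, 0],
  [0, 0, 0, 0, 0, 0, 0],
])

```text
time_s: 20.62
eef_pos: [0.4708, -0.2863, 0.0716]
ee_rot: [-1.571, 0.245, 0.114]
wrist_force: [0.2, 0.7, 0.3]
grip_width: -0.004
```

Request:
play_rows([
  [0, 0, 0, 0.2, 0.02, -0.05, 0],
  [0, 0, 0, 0, 0, 0, 0],
])

```text
time_s: 20.88
eef_pos: [0.4715, -0.2865, 0.0715]
ee_rot: [-1.571, 0.248, 0.113]
wrist_force: [-7.7, -2.3, 3.8]
grip_width: 0.001
```

Request:
play_rows([
  [0, 0, 0, -1, -0.1, 0.25, 0],
  [0, 0, 0, -2, -0.2, 0.5, 0],
  [0, 0, 0, 1.2, 0.1, 5, 0],
  [0, 0, 0, 1.2, 0.1, 5, 0],
  [0.2, -3.5, -1.6, 0, 5, 2, 0],
  [0.2, -3.5, -1.6, 1, 6, 0, 0.5],
  [0.2, -3.5, -1.6, 1, 6, 0, 0.76],
  [0.2, -3.5, -1.6, 2, 5.8, 0, 0.76],
])

```text
time_s: 21.88
eef_pos: [0.5066, -0.0574, 0.1991]
ee_rot: [-1.57, -0.003, -0.0]
wrist_force: [0.2, 0.6, -0.3]
grip_width: 0.636
```

Run:
```python
from workcell import sense, grab_frame
from h import *
s=sense();print(s["eef_pos"],s["ee_rot"],s["wrist_force"],s["grip_width"],s["time_s"])
f=grab_frame("top"); np.save("t11.npy",f,allow_pickle=True); crop(f,(400,210,510,370),3.7,"pics/t11.png")
f=grab_frame("scene"); np.save("s11.npy",f,allow_pickle=True)
k=dict()
S=loop([bed2w(p)-[0,.001,0] for p in([-.09,-.028,.05],[0,-.028,.05],[0,.028,.05],[-.09,.028,.05])],(0,255,0))
overlay(f,S,(100,250,260,380),4.6,"pics/s11.png")
```

```text
[ 0.50661108 -0.0574022   0.19905536] [-1.57047418e+00 -3.17877654e-03 -6.55293910e-05] [ 0.20085405  0.59196418 -0.29420436] 0.6364649488443392 21.875
```

View pics/t11.png

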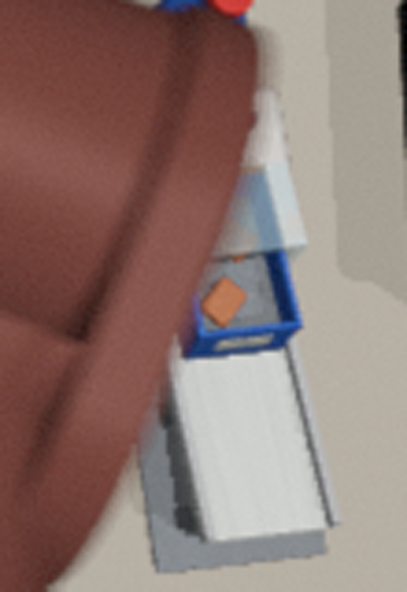

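View pics/s11.png

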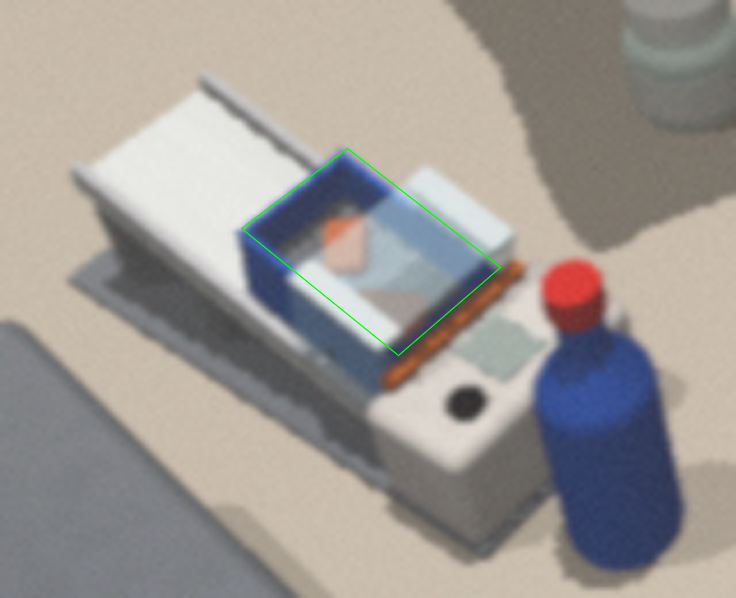

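Request:
play_rows([
  [0, 0, 0, 3.1, 4.45, 0, 0.78],
  [0, 0, 0, 3.1, 4.45, 0, 0.78],
  [0, 0, 0, 3.1, 4.45, 0, 0.78],
  [0, 0, 0, 3.1, 4.45, -4, 0.78],
  [0, 0, 0, 0, 0, -5.5, 0.78],
  [0, 0, 0, 0, 0, 0, 0.78],
])

```text
time_s: 22.72
eef_pos: [0.6249, 0.1156, 0.1016]
ee_rot: [-1.571, 0.009, 0.002]
wrist_force: [0.1, 0.2, 1.2]
grip_width: 0.778
```

Run:
```python
from workcell import sense, grab_frame
from h import *
s=sense();print(s["eef_pos"],s["ee_rot"],s["wrist_force"],s["grip_width"],s["time_s"])
f=grab_frame("wrist"); np.save("w12.npy",f,allow_pickle=True); crop(f,(0,0,640,480),1,"pics/w12.png")
```

```text
[0.62489353 0.11563408 0.10161127] [-1.5707499   0.00899625  0.00197845] [0.12614716 0.21205645 1.22417671] 0.7783018086326592 22.725
```

View pics/w12.png

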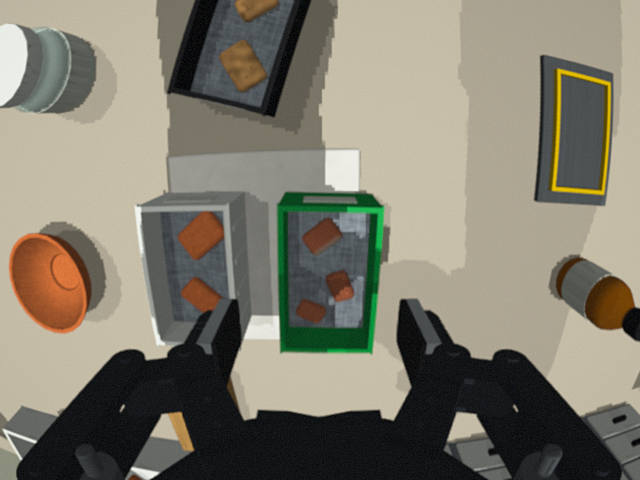

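Run:
```python
from h import *
f=load("w12.npy")
for px in([[278,208],[384,208],[374,353],[281,353]],[[138,209],[234,208],[245,346],[158,346]]):
    P=fray_z(f,px,.054)*1000
    print(P.round(1),P.mean(0),rect(P/1000))
```

```text
[[588.3  94.   54. ]
 [588.2 150.   54. ]
 [678.5 149.5  54. ]
 [678.1  92.3  54. ]] [633.2619579  121.45370143  54.        ] (array([633.1, 121.2]), array([57.2, 90.3]), 89.7)
[[587.4  12.7  54. ]
 [588.1  70.3  54. ]
 [673.7  70.3  54. ]
 [677.8  10.9  54. ]] [631.73335107  41.02513782  54.        ] (array([632.9,  41.1]), array([59.3, 90.3]), 89.4)
```

Request:
play_rows([
  [0, 0, 0, 0.8, 0.55, 0, 0.78],
  [0, 0, 0, 0, 0, -4, 0.78],
  [0, 0, 0, 0, 0, -3.8, 0.78],
  [0, 0, 0, 0, 0, 0, 0.78],
])

```text
time_s: 23.28
eef_pos: [0.6359, 0.1208, 0.0282]
ee_rot: [-1.571, 0.002, 0.001]
wrist_force: [-0.2, -0.6, 0.1]
grip_width: 0.782
```

Request:
play_rows([
  [0, 0, 0, 0, 0, 0, 0],
  [0, 0, 0, 0, 0, 0, 0],
])

```text
time_s: 23.52
eef_pos: [0.6384, 0.1211, 0.0317]
ee_rot: [-1.571, -0.004, 0.001]
wrist_force: [-1.1, -1.4, 7.1]
grip_width: 0.639
```

Request:
play_rows([
  [0, 0, 0, 0, 0, 0, 0],
])

```text
time_s: 23.65
eef_pos: [0.6385, 0.121, 0.0317]
ee_rot: [-1.571, -0.005, 0.001]
wrist_force: [-1.3, -0.6, 6.9]
grip_width: 0.64
```

Run:
```python
from workcell import sense, grab_frame
from h import *
s=sense();print(s["eef_pos"],s["ee_rot"],s["wrist_force"],s["moment"],s["grip_width"],s["time_s"])
f=grab_frame("wrist"); np.save("w13.npy",f,allow_pickle=True); crop(f,(0,0,640,480),1,"pics/w13.png")
f=grab_frame("scene"); np.save("s13.npy",f,allow_pickle=True); crop(f,(280,200,400,310),5,"pics/s13.png")
```

```text
[0.63849449 0.12102974 0.03174678] [-1.57108908e+00 -4.54093199e-03  1.31030058e-03] [-1.26358916 -0.58039483  6.92744068] [-0.00583357  0.17993591 -0.04423063] 0.6404913980022096 23.65
```

View pics/w13.png

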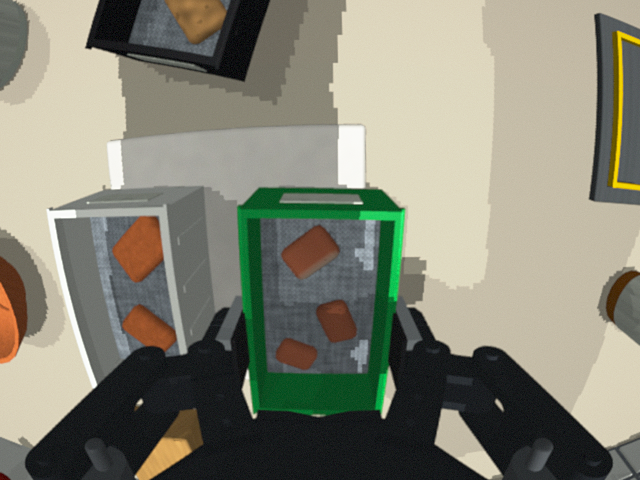

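View pics/s13.png

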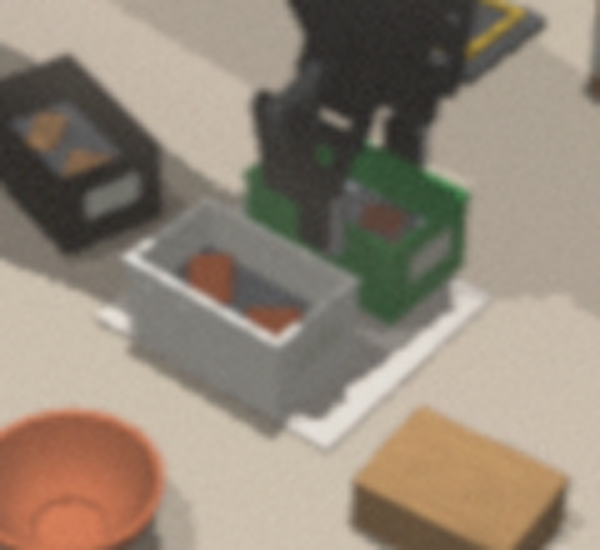

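Request:
play_rows([
  [0, 0, 0, 0, 0, 0, 0.78],
  [0, 0, 0, 0, 0, 0, 0.78],
  [0, 0, 0, -0.5, 0, -0.8, 0.78],
  [0, 0, 0, 0, 0, 0, 0.78],
])

```text
time_s: 24.25
eef_pos: [0.6301, 0.1212, 0.0192]
ee_rot: [-1.571, 0.002, 0.002]
wrist_force: [-0.2, -0.2, -0.6]
grip_width: 0.778
```

Request:
play_rows([
  [0, 0, 0, 0, 0, 0, 0],
  [0, 0, 0, 0, 0, 0, 0],
  [0, 0, 0, 0, 0, 0, 0],
])

```text
time_s: 24.62
eef_pos: [0.6313, 0.1211, 0.0204]
ee_rot: [-1.571, 0.0, 0.001]
wrist_force: [-0.5, -0.5, -0.4]
grip_width: 0.649
```

Request:
play_rows([
  [0, 0, 0, 0, 0, 2, 0],
  [0, 0, 0, 0, 0, 5, 0],
  [0, 0, 0, -2.4, 4.8, 2, 0],
  [0, 0, 0, -2.4, 4.8, 2, 0],
  [0, 0, 0, -2.4, 4.8, 0, 0],
  [0, 0, 0, -2.4, 4.8, 0, 0],
  [0, 0, 0, 0, 0, 0, 0],
])

```text
time_s: 25.5
eef_pos: [0.5338, 0.3164, 0.1323]
ee_rot: [-1.57, -0.001, 0.006]
wrist_force: [-0.5, -0.6, -1.8]
grip_width: 0.65
```

Run:
```python
from workcell import sense, grab_frame
from h import *
s=sense();print(s["eef_pos"],s["ee_rot"],s["wrist_force"],s["moment"],s["grip_width"],s["time_s"])
f=grab_frame("wrist"); np.save("w14.npy",f,allow_pickle=True); crop(f,(220,100,420,440),1.75,"pics/w14.png")
f=grab_frame("scene"); np.save("s14.npy",f,allow_pickle=True); crop(f,(310,90,430,230),4.2,"pics/s14.png")
```

```text
[0.53375586 0.31639373 0.13226783] [-1.56987092e+00 -9.37967237e-04  5.96508491e-03] [-0.54261693 -0.63352276 -1.84287409] [-0.02728101  0.02145491 -0.03950974] 0.6499328577132353 25.5
```

View pics/w14.png

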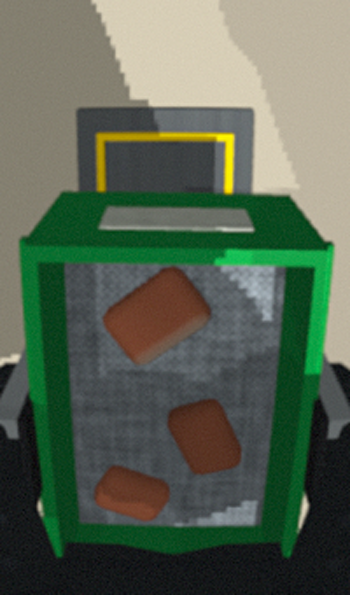

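View pics/s14.png

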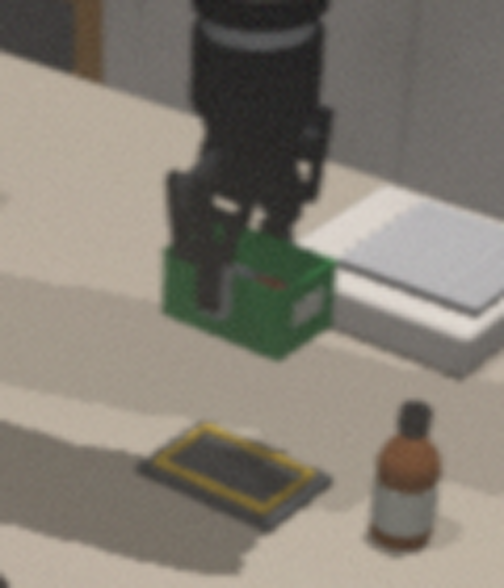

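Run:
```python
from h import *
f=load("w14.npy")
c=lambda p:(np.array(p,float)+.5)/1.75-.5+[220,100]
print("rim",(fray_z(f,c([[96,132],[235,132]]),.011)*1000).round(1))
print("plate",(fray_z(f,c([[78,108],[254,108]]),.006)*1000).round(1))
zt=.1323-.0164+.05
print("crate top rear",(fray_z(f,c([[21,240],[334,243]]),zt)*1000).round(1),"far",(fray_z(f,c([[56,556],[289,557]]),zt)*1000).round(1))
print("crate bot rear",(fray_z(f,c([[62,193],[291,196]]),zt-.046)*1000).round(1))
g=load("s14.npy"); c2=lambda p:(np.array(p,float)+.5)/4.2-.5+[310,90]
P=ray_z(g,c2([[153,461],[206,422],[319,475],[265,516]]),.011)*1000; print("scene rim",P.round(1),P.mean(0))
f=load("w12.npy"); P=fray_z(f,[[557,70],[611,75],[606,194],[551,191]],.011)*1000; print(P.round(1),P.mean(0))
t=load("t11.npy"); crop(t,(140,220,240,320),6,"pics/t11d.png"); crop(load("s11.npy"),(320,150,420,230),6,"pics/s11d.png")
```

```text
rim [[489.5 284.7  11. ]
 [489.4 341.5  11. ]]
plate [[480.  276.7   6. ]
 [479.8 349.7   6. ]]
crate top rear [[489.2 288.8 165.9]
 [489.5 344.6 165.9]] far [[564.8 289.3 165.9]
 [564.9 342.9 165.9]]
crate bot rear [[490.9 288.6 119.9]
 [491.4 345.1 119.9]]
scene rim [[491.4 282.1  11. ]
 [490.  342.1  11. ]
 [585.5 339.1  11. ]
 [585.  279.4  11. ]] [537.97840163 310.65565338  11.        ]
[[491.8 285.5  11. ]
 [484.3 342.9  11. ]
 [580.1 344.8  11. ]
 [581.1 285.2  11. ]] [534.31572847 314.61104539  11.        ]
```

View pics/t11d.png

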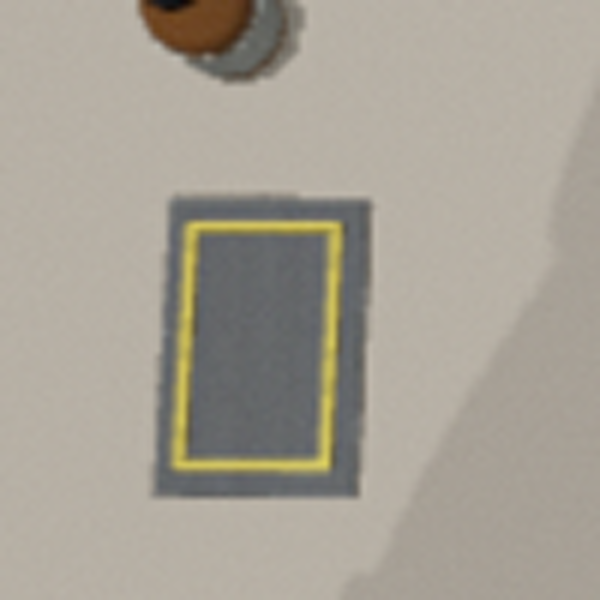

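Run:
```python
from h import *
t=load("t11.npy"); c=lambda p:(np.array(p,float)+.5)/6-.5+[140,220]
P=ray_z(t,c([[186,221],[343,221],[330,470],[171,469]]),.011)*1000; print(P.round(1),P.mean(0),rect(P/1000))
```

```text
[[581.1 342.4  11. ]
 [581.6 284.8  11. ]
 [490.9 285.   11. ]
 [490.8 342.5  11. ]] [536.09218847 313.65866736  11.        ] (array([536.2, 313.6]), array([57.6, 90.9]), 89.9)
```

Request:
play_rows([
  [0, 0, 0, 0, -0.35, 0, 0],
  [0, 0, 0, 0, 0, -5, 0],
  [0, 0, 0, 0, 0, -4, 0],
  [0, 0, 0, 0, 0, 0, 0],
])

```text
time_s: 26.1
eef_pos: [0.5333, 0.3075, 0.0373]
ee_rot: [-1.573, 0.006, -0.0]
wrist_force: [0.1, -0.2, -2.4]
grip_width: 0.648
```

Run:
```python
from workcell import sense, grab_frame
from h import *
s=sense();print(s["eef_pos"],s["ee_rot"],s["wrist_force"],s["moment"],s["grip_width"],s["time_s"])
f=grab_frame("wrist"); np.save("w15.npy",f,allow_pickle=True); crop(f,(220,100,420,440),1.75,"pics/w15.png")
f=grab_frame("scene"); np.save("s15.npy",f,allow_pickle=True); crop(f,(320,130,420,230),6,"pics/s15.png")
```

```text
[0.5333415  0.30751033 0.03731338] [-1.57303997e+00  6.07700258e-03 -4.61753230e-04] [ 0.09864223 -0.1894542  -2.3504346 ] [-0.00542284  0.01919623  0.03446354] 0.6483728614854392 26.1
```

View pics/w15.png

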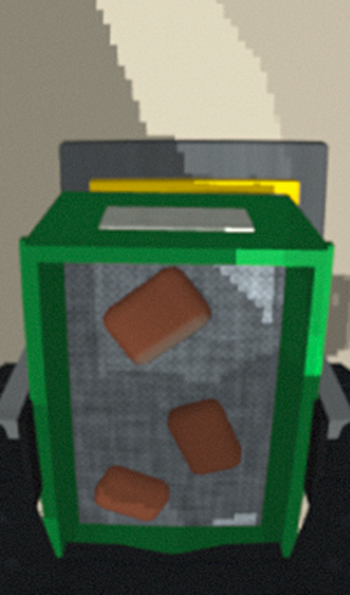

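View pics/s15.png

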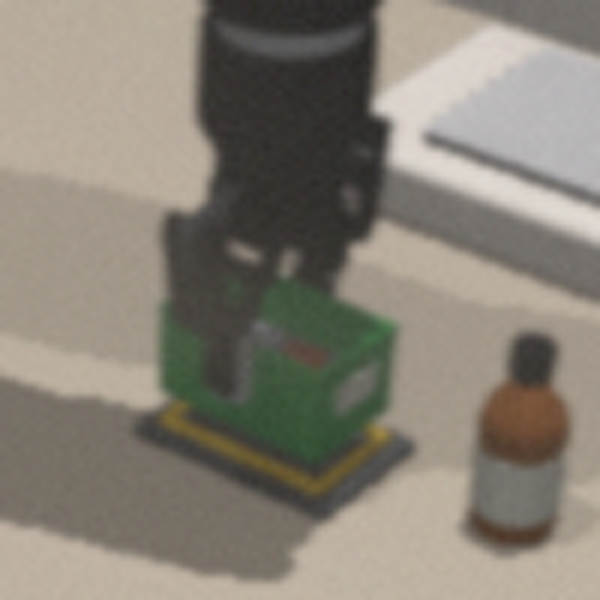

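Run:
```python
from workcell import sense
from h import *
print(sense()["eef_pos"],sense()["qd"])
f=load("w15.npy"); print(f["position"])
c=lambda p:(np.array(p,float)+.5)/1.75-.5+[220,100]
print("rim",(fray_z(f,c([[90,180],[300,181]]),.011)*1000).round(1))
print("plate",(fray_z(f,c([[60,142],[327,143]]),.006)*1000).round(1))
zt=.0373-.0164+.05
print("crate top rear",(fray_z(f,c([[21,240],[334,243]]),zt)*1000).round(1))
print("crate bot rear",(fray_z(f,c([[62,193],[291,196]]),zt-.046)*1000).round(1))
```

```text
[0.53630362 0.30899037 0.04196541] [ 7.85086319e-03 -2.02413486e-02  2.86047123e-02 -3.39386994e-03
 -6.58358467e-05  1.54294610e-03]
[0.45696862 0.30748797 0.18044951]
rim [[489.8 285.1  11. ]
 [490.  341.3  11. ]]
plate [[480.1 276.5   6. ]
 [480.2 349.5   6. ]]
crate top rear [[488.9 280.1  70.9]
 [489.5 336.2  70.9]]
crate bot rear [[490.3 279.9  24.9]
 [491.1 336.4  24.9]]
```

Request:
play_rows([
  [0, 0, 0, 0, 0, 0, 0],
  [0, 0, 0, 0, 0, 0, 0],
])

```text
time_s: 26.45
eef_pos: [0.5367, 0.3099, 0.0425]
ee_rot: [-1.57, -0.003, 0.001]
wrist_force: [-0.3, -0.0, -2.4]
grip_width: 0.65
```

Request:
play_rows([
  [0, 0, 0, -0.25, 0.3, -0.8, 0],
  [0, 0, 0, 0, 0, 0, 0],
  [0, 0, 0, 0, 0, 0, 0],
  [0, 0, 0, 0, 0, 0, 0],
])

```text
time_s: 26.95
eef_pos: [0.533, 0.3127, 0.0327]
ee_rot: [-1.571, -0.0, 0.001]
wrist_force: [0.4, 0.9, -2.0]
grip_width: 0.644
```

Run:
```python
from workcell import sense, grab_frame
from h import *
s=sense();print(s["eef_pos"],s["ee_rot"],s["wrist_force"],s["grip_width"],s["time_s"])
f=grab_frame("wrist"); np.save("w16.npy",f,allow_pickle=True); crop(f,(220,100,420,300),3,"pics/w16.png")
```

```text
[0.53300923 0.31268398 0.03267631] [-1.57089792e+00 -1.64064722e-04  1.44788609e-03] [ 0.38903975  0.89064906 -1.96950049] 0.6436336073135182 26.95
```

View pics/w16.png

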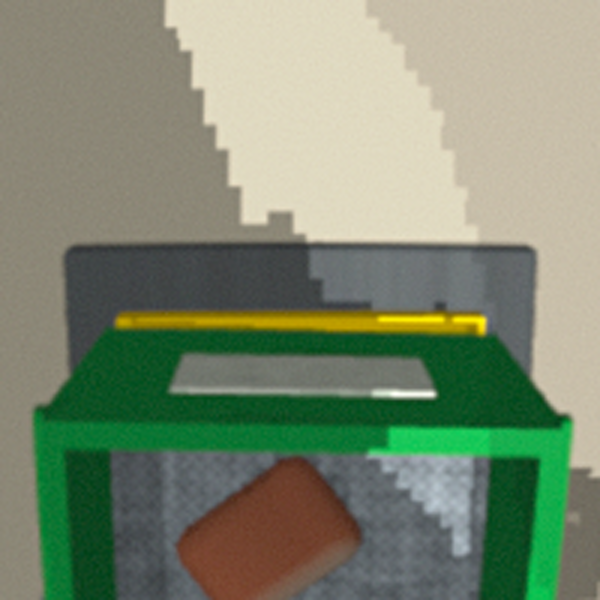

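Run:
```python
from h import *
f=load("w16.npy")
c=lambda p:(np.array(p,float)+.5)/3-.5+[220,100]
print("rim",(fray_z(f,c([[115,313],[487,316]]),.011)*1000).round(1))
print("plate",(fray_z(f,c([[66,246],[537,248]]),.006)*1000).round(1))
zb=.0327-.0164
print("bot rear",(fray_z(f,c([[108,331],[495,334]]),zb+.004)*1000).round(1))
print("top rear",(fray_z(f,c([[36,409],[570,417]]),zb+.05)*1000).round(1))
```

```text
rim [[489.2 284.8  11. ]
 [489.7 341.2  11. ]]
plate [[479.5 276.6   6. ]
 [479.8 349.6   6. ]]
bot rear [[490.  285.2  20.3]
 [490.4 340.9  20.3]]
top rear [[488.  285.2  66.3]
 [488.9 340.8  66.3]]
```

Request:
play_rows([
  [0, 0, 0, 0, 0, -0.4, 0],
  [0, 0, 0, 0, 0, -0.3, 0],
  [0, 0, 0, 0, 0, 0, 0],
  [0, 0, 0, 0, 0, 0, 0],
])

```text
time_s: 27.5
eef_pos: [0.5329, 0.3126, 0.0256]
ee_rot: [-1.571, 0.0, 0.001]
wrist_force: [-0.0, -0.6, -1.5]
grip_width: 0.647
```

Request:
play_rows([
  [0, 0, 0, 0, 0, -0.2, 0],
  [0, 0, 0, 0, 0, 0, 0],
])

```text
time_s: 27.75
eef_pos: [0.5329, 0.3126, 0.0235]
ee_rot: [-1.571, 0.0, 0.001]
wrist_force: [-0.3, 0.2, -1.7]
grip_width: 0.644
```

Request:
play_rows([
  [0, 0, 0, 0, 0, -0.2, 0],
  [0, 0, 0, 0, 0, 0, 0],
])

```text
time_s: 28.0
eef_pos: [0.5331, 0.3127, 0.0234]
ee_rot: [-1.571, -0.001, 0.001]
wrist_force: [-7.1, -1.9, 12.8]
grip_width: 0.649
```

Request:
play_rows([
  [0, 0, 0, 0, 0, 0.1, 0],
  [0, 0, 0, 0, 0, 0, 1],
  [0, 0, 0, 0, 0, 0, 1],
  [0, 0, 0, 0, 0, 3, 1],
  [0, 0, 0, 0, 0, 6, 1],
  [0, 0, 0, 0, 0, 4, 1],
  [0, 0, 0, 0, 0, 0, 1],
])

```text
time_s: 28.88
eef_pos: [0.5351, 0.3134, 0.1568]
ee_rot: [-1.569, -0.006, 0.001]
wrist_force: [0.7, 0.1, 0.1]
grip_width: 0.999
```

Run:
```python
from workcell import sense, grab_frame
from h import *
s=sense();print(s["eef_pos"],s["ee_rot"],s["wrist_force"],s["grip_width"],s["time_s"])
f=grab_frame("wrist"); np.save("w17.npy",f,allow_pickle=True); crop(f,(220,100,420,340),2.5,"pics/w17.png")
f=grab_frame("scene"); np.save("s17.npy",f,allow_pickle=True); crop(f,(320,130,420,230),6,"pics/s17.png")
```

```text
[0.53511158 0.31336907 0.15676265] [-1.56884363e+00 -6.30186669e-03  1.39224738e-03] [0.74722744 0.0859458  0.12136545] 0.999277209860257 28.875
```

View pics/w17.png

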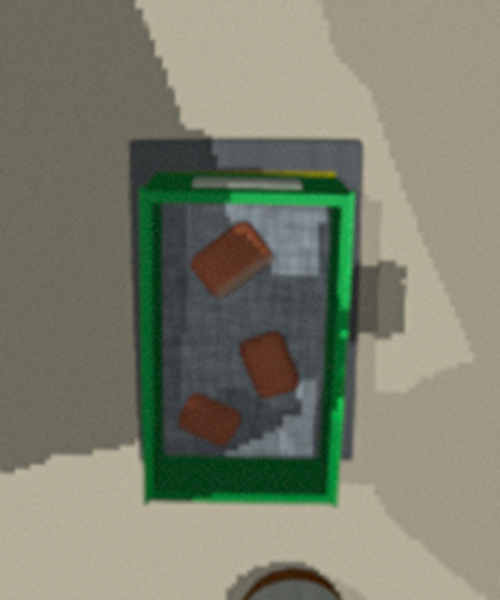

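View pics/s17.png

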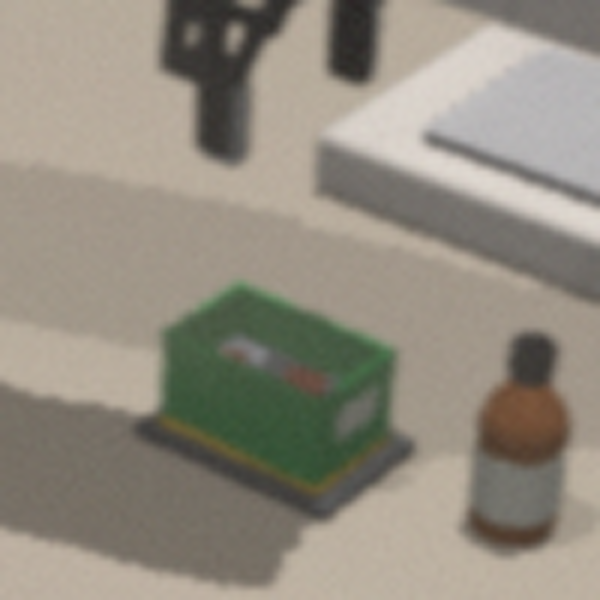

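Request:
play_rows([
  [0, 0, 0, 1.94, -5.46, 0, 1],
  [0, 0, 0, 1.94, -5.46, 0, 1],
  [0, 0, 0, 1.94, -5.46, 0, 1],
  [0, 0, 0, 1.94, -5.46, 0, 1],
  [0, 0, 0, 1.94, -5.46, 0, 1],
  [0, 0, 0, 0, 0, -3, 1],
  [0, 0, 0, 0, 0, 0, 1],
  [0, 0, 0, 0, 0, 0, 1],
])

```text
time_s: 29.98
eef_pos: [0.6294, 0.0404, 0.1223]
ee_rot: [-1.571, 0.001, 0.002]
wrist_force: [0.2, -0.0, 0.4]
grip_width: 0.997
```

Run:
```python
from workcell import sense, grab_frame
from h import *
s=sense();print(s["eef_pos"],s["ee_rot"],s["wrist_force"],s["grip_width"],s["time_s"])
f=grab_frame("wrist"); np.save("w18.npy",f,allow_pickle=True); crop(f,(220,140,420,360),2.5,"pics/w18.png")
```

```text
[0.62935652 0.04035059 0.12231092] [-1.57071273e+00  1.25362148e-03  2.24225016e-03] [ 0.24101516 -0.0196198   0.4028349 ] 0.9974206900801591 29.975
```

View pics/w18.png

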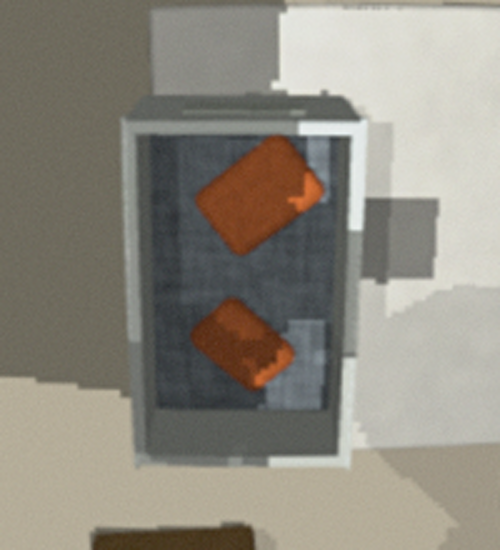

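Run:
```python
from h import *
f=load("w18.npy"); c=lambda p:(np.array(p,float)+.5)/2.5-.5+[220,140]
P=fray_z(f,c([[122,118],[366,120],[350,467],[134,467]]),.054)*1000; print(P.round(1),P.mean(0),rect(P/1000))
```

```text
[[585.   11.2  54. ]
 [585.5  67.4  54. ]
 [676.3  67.1  54. ]
 [676.4  10.4  54. ]] [630.79583538  39.02441432  54.        ] (array([630.9,  39.1]), array([56.7, 91.3]), 89.5)
```

Request:
play_rows([
  [0, 0, 0, 0.1, 0, -4, 1],
  [0, 0, 0, 0, 0, -4, 1],
  [0, 0, 0, 0, 0, -2.2, 1],
  [0, 0, 0, 0, 0, 0, 1],
  [0, 0, 0, 0, 0, 0, 1],
])

```text
time_s: 30.65
eef_pos: [0.632, 0.0399, 0.0225]
ee_rot: [-1.571, -0.002, 0.002]
wrist_force: [-0.1, 1.4, 0.8]
grip_width: 0.999
```

Request:
play_rows([
  [0, 0, 0, 0, 0, 0, 0],
  [0, 0, 0, 0, 0, 0, 0],
  [0, 0, 0, 0, 0, 0, 0],
])

```text
time_s: 31.02
eef_pos: [0.632, 0.0395, 0.0221]
ee_rot: [-1.571, -0.002, 0.001]
wrist_force: [0.5, -0.5, 5.9]
grip_width: 0.645
```

Run:
```python
from h import *
f=load("w17.npy"); c=lambda p:(np.array(p,float)+.5)/2.5-.5+[220,100]
P=fray_z(f,c([[139,187],[355,190],[338,504],[145,504]]),.057)*1000; print(P.round(1),P.mean(0),rect(P/1000))
g=load("s17.npy"); c=lambda p:(np.array(p,float)+.5)/6-.5+[320,130]
P=ray_z(g,c([[162,332],[238,283],[396,350],[318,400]]),.057)*1000; print(P.round(1),P.mean(0))
```

```text
[[488.1 285.   57. ]
 [488.9 341.6  57. ]
 [580.1 339.9  57. ]
 [580.  283.5  57. ]] [534.28607825 312.49605579  57.        ] (array([534.5, 312.6]), array([56.7, 92. ]), 89.1)
[[490.3 284.5  57. ]
 [491.4 340.2  57. ]
 [580.7 339.9  57. ]
 [577.3 285.   57. ]] [534.91321674 312.40648866  57.        ]
```

Request:
play_rows([
  [0, 0, 0, 0, 0, 2, 0],
  [0, 0, 0, 0, 0, 5, 0],
  [0, 0, 0, 0, 0, 5, 0],
  [0, 0, 0, -1.9, 5.46, 0, 0],
  [0, 0, 0, -1.9, 5.46, 0, 0],
  [0, 0, 0, -1.9, 5.46, 0, 0],
  [0, 0, 0, -1.9, 5.46, 0, 0],
  [0, 0, 0, -1.9, 5.46, 0, 0],
])

```text
time_s: 32.02
eef_pos: [0.5352, 0.3143, 0.142]
ee_rot: [-1.571, -0.001, 0.001]
wrist_force: [0.9, -0.2, -1.6]
grip_width: 0.645
```

Request:
play_rows([
  [0, 0, 0, 0, 0, -3, 0],
  [0, 0, 0, 0, 0, 0, 0],
  [0, 0, 0, 0, 0, 0, 0],
  [0, 0, 0, 0, 0, 0, 0],
])

```text
time_s: 32.52
eef_pos: [0.537, 0.3121, 0.1122]
ee_rot: [-1.57, -0.002, 0.0]
wrist_force: [0.6, -0.8, -2.7]
grip_width: 0.644
```

Run:
```python
from workcell import sense, grab_frame
from h import *
s=sense();print(s["eef_pos"],s["ee_rot"],s["wrist_force"],s["grip_width"],s["time_s"])
f=grab_frame("wrist"); np.save("w19.npy",f,allow_pickle=True); crop(f,(220,100,420,300),3,"pics/w19.png")
f=grab_frame("scene"); np.save("s19.npy",f,allow_pickle=True); crop(f,(320,110,420,220),5,"pics/s19.png")
```

```text
[0.53698759 0.3121256  0.11215777] [-1.57037277e+00 -1.76289978e-03  1.23718706e-04] [ 0.56754562 -0.81524368 -2.7479097 ] 0.6442122932528466 32.525
```

View pics/w19.png

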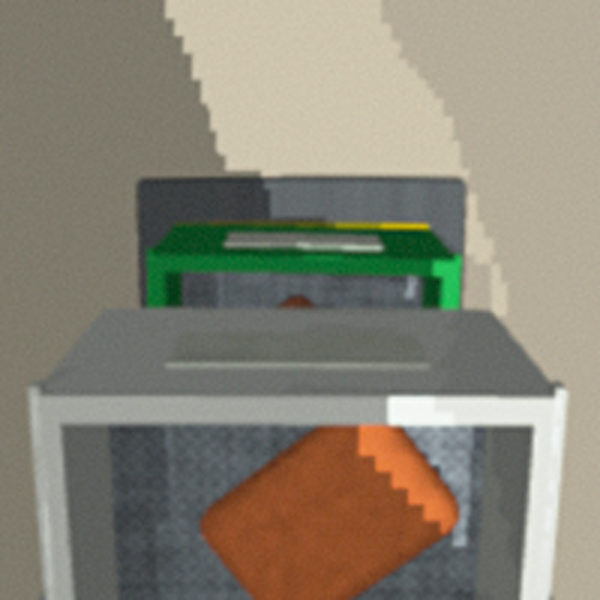

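View pics/s19.png

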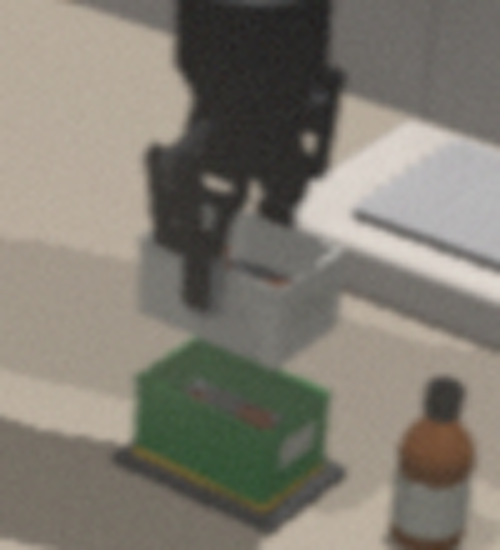

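Run:
```python
from h import *
f=load("w19.npy"); c=lambda p:(np.array(p,float)+.5)/3-.5+[220,100]
print("green",(fray_z(f,c([[147,250],[463,254]]),.057)*1000).round(1))
print("plate",(fray_z(f,c([[138,178],[466,178]]),.006)*1000).round(1))
print("wbot",(fray_z(f,c([[103,309],[496,313]]),.098)*1000).round(1))
print("wtop",(fray_z(f,c([[30,388],[566,390]]),.144)*1000).round(1))
```

```text
green [[488.6 285.1  57. ]
 [489.3 341.9  57. ]]
plate [[479.6 276.6   6. ]
 [479.7 349.9   6. ]]
wbot [[491.1 283.9  98. ]
 [491.7 340.7  98. ]]
wtop [[490.1 283.8 144. ]
 [490.4 340.1 144. ]]
```

Request:
play_rows([
  [0, 0, 0, -0.2, 0.12, -1.5, 0],
  [0, 0, 0, 0, 0, -1.5, 0],
  [0, 0, 0, 0, 0, 0, 0],
  [0, 0, 0, 0, 0, 0, 0],
  [0, 0, 0, 0, 0, 0, 0],
])

```text
time_s: 33.25
eef_pos: [0.5343, 0.314, 0.0811]
ee_rot: [-1.571, -0.001, 0.001]
wrist_force: [-0.1, 0.1, -1.9]
grip_width: 0.646
```

Run:
```python
from workcell import sense, grab_frame
from h import *
s=sense();print(s["eef_pos"],s["ee_rot"],s["wrist_force"],s["grip_width"],s["time_s"])
f=grab_frame("wrist"); np.save("w20.npy",f,allow_pickle=True); crop(f,(220,100,420,300),3,"pics/w20.png")
```

```text
[0.5342941  0.31395565 0.08112311] [-1.57067600e+00 -8.12125234e-04  1.39710298e-03] [-0.05990435  0.05226587 -1.90135415] 0.6461604025357076 33.25
```

View pics/w20.png

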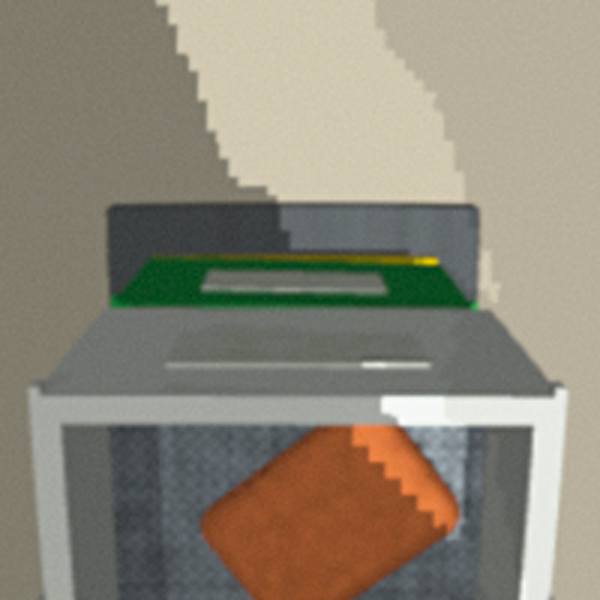

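Run:
```python
from h import *
f=load("w20.npy"); c=lambda p:(np.array(p,float)+.5)/3-.5+[220,100]
print("green",(fray_z(f,c([[110,302],[479,306]]),.057)*1000).round(1))
print("wbot",(fray_z(f,c([[103,309],[496,313]]),.067)*1000).round(1))
print("wtop",(fray_z(f,c([[30,388],[566,390]]),.113)*1000).round(1))
```

```text
green [[489.3 285.   57. ]
 [490.  341.6  57. ]]
wbot [[488.4 285.6  67. ]
 [489.  342.5  67. ]]
wtop [[487.5 285.6 113. ]
 [487.7 341.9 113. ]]
```

Request:
play_rows([
  [0, 0, 0, 0.1, -0.05, -0.4, 0],
  [0, 0, 0, 0, 0, -0.3, 0],
  [0, 0, 0, 0, 0, 0, 0],
  [0, 0, 0, 0, 0, 0, 0],
])

```text
time_s: 33.8
eef_pos: [0.5349, 0.3133, 0.0736]
ee_rot: [-1.571, -0.0, 0.001]
wrist_force: [0.6, 0.2, -1.5]
grip_width: 0.646
```

Request:
play_rows([
  [0, 0, 0, 0, 0, -0.2, 0],
  [0, 0, 0, 0, 0, 0, 0],
])

```text
time_s: 34.05
eef_pos: [0.5348, 0.3133, 0.0714]
ee_rot: [-1.571, 0.0, 0.001]
wrist_force: [0.5, -0.8, -1.3]
grip_width: 0.646
```

Request:
play_rows([
  [0, 0, 0, 0, 0, -0.15, 0],
  [0, 0, 0, 0, 0, 0, 0],
])

```text
time_s: 34.3
eef_pos: [0.5351, 0.3134, 0.0712]
ee_rot: [-1.571, -0.001, 0.001]
wrist_force: [-4.4, -0.7, 6.7]
grip_width: 0.648
```

Contact at the seated height. Release and retreat.

Request:
play_rows([
  [0, 0, 0, 0, 0, 0.1, 0],
  [0, 0, 0, 0, 0, 0, 1],
  [0, 0, 0, 0, 0, 0, 1],
  [0, 0, 0, 0, 0, 3, 1],
  [0, 0, 0, 0, 0, 6, 1],
  [0, 0, 0, 0, 0, 5, 1],
  [0, 0, 0, -1.5, -5.5, 0, 1],
  [0, 0, 0, -1.5, -5.5, 0, 1],
])

```text
time_s: 35.3
eef_pos: [0.5051, 0.2025, 0.2119]
ee_rot: [-1.571, -0.002, 0.003]
wrist_force: [0.7, -0.4, 0.4]
grip_width: 1.002
```

Request:
play_rows([
  [0, 0, 0, -1.5, -5.5, 0, 1],
  [0, 0, 0, -1.5, -5.5, 0, 1],
  [0, 0, 0, 0, 0, 0, 1],
  [0, 0, 0, 0, 0, 0, 1],
  [0, 0, 0, 0, 0, 0, 1],
])

```text
time_s: 35.92
eef_pos: [0.4751, 0.0943, 0.2111]
ee_rot: [-1.571, -0.0, 0.003]
wrist_force: [-0.0, 0.6, 0.0]
grip_width: 0.999
```

Run:
```python
from workcell import sense, grab_frame
from h import *
s=sense();print(s["eef_pos"],s["wrist_force"],s["time_s"])
t=grab_frame("top"); np.save("t21.npy",t,allow_pickle=True); cv2.imwrite("pics/t21.png",t["frame"][:,:,::-1])
f=grab_frame("scene"); np.save("s21.npy",f,allow_pickle=True); crop(f,(320,110,420,220),5,"pics/s21.png")
S=loop([bed2w(p)-[0,.001,0] for p in([-.09,-.028,.05],[0,-.028,.05],[0,.028,.05],[-.09,.028,.05])],(0,255,0))
overlay(f,S,(100,200,420,380),2.5,"pics/s21b.png")
```

```text
[0.47513083 0.09429738 0.2110846 ] [-0.02024727  0.60718822  0.00393326] 35.925
```

View pics/t21.png

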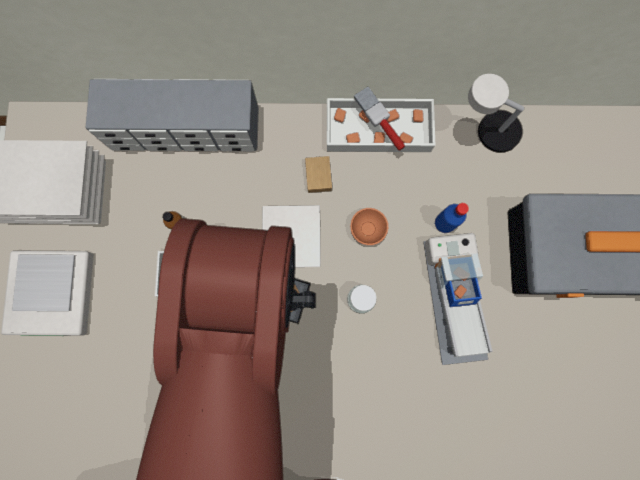

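View pics/s21.png

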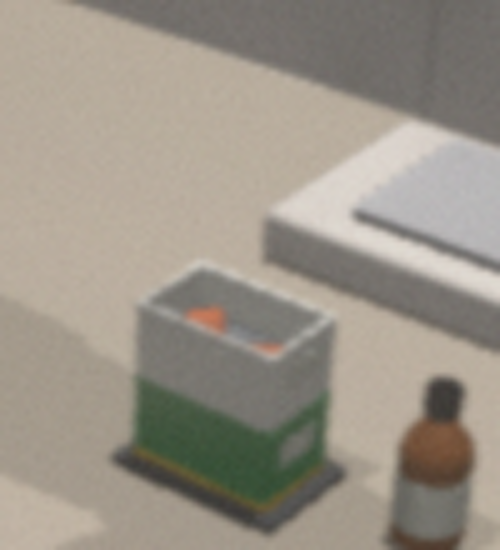

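View pics/s21b.png

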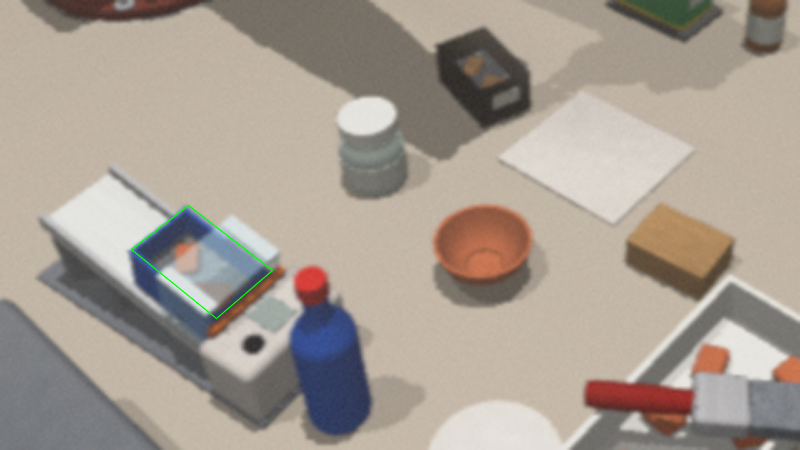

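Run:
```python
from h import *
g=load("s21.npy"); c=lambda p:(np.array(p,float)+.5)/5-.5+[320,110]
P=ray_z(g,c([[136,306],[202,261],[337,321],[272,359]]),.103)*1000; print(P.round(1),P.mean(0).round(1))
C=cloud(g); print(np.nanmax(C[160:182,346:390,2]))
# blue home: fit rim rear corners in scene (crop 2.5, off 100,200)
S=loop([bed2w(p)-[0,.001,0] for p in([-.09,-.028,.05],[0,-.028,.05],[0,.028,.05],[-.09,.028,.05])],(0,255,0))
overlay(g,[],(140,270,230,340),8,"pics/s21c.png"); overlay(g,S,(140,270,230,340),8,"pics/s21d.png")
a=load("s8.npy")["frame"].astype(int); b=g["frame"].astype(int); 
f0=load("scene0.npy")["frame"].astype(int)
d=np.abs(f0-b).max(2)
for n,(x0,y0,x1,y1) in dict(jar=(233,238,265,280),bowl=(272,284,316,322),amber=(396,184,418,222),soap=(215,305,250,375),carton=(348,282,396,318),black=(272,208,314,252)).items(): print(n,(d[y0:y1,x0:x1]>60).mean().round(3))
```

```text
[[491.7 282.2 103. ]
 [490.  342.5 103. ]
 [582.7 337.4 103. ]
 [578.3 285.4 103. ]] [535.7 311.9 103. ]
0.10750278550948489
jar 0.076
bowl 0.0
amber 0.0
soap 0.0
carton 0.0
black 0.117
```

View pics/s21c.png

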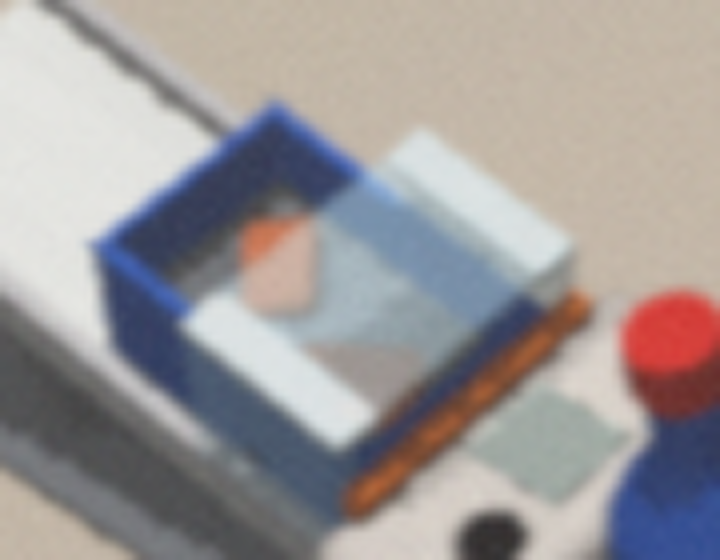

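View pics/s21d.png

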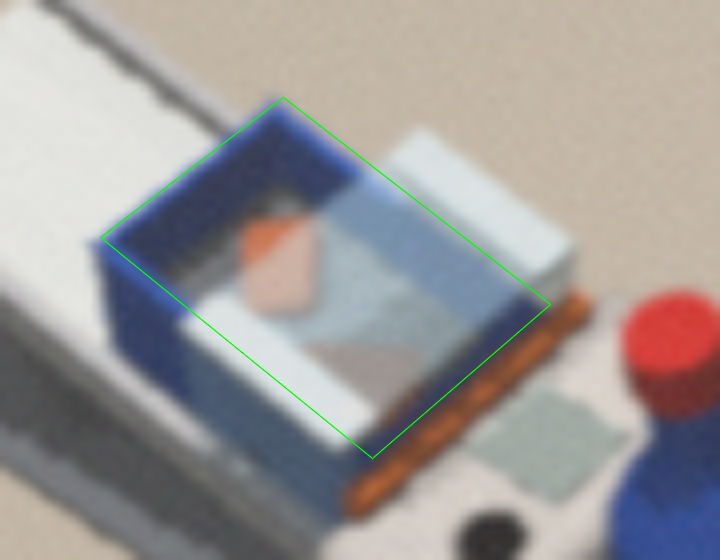

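```bash
python3 -c "
from workcell import hand_in
print(hand_in())"
```

```text
the job is handed in; nothing more can be done
None
```

The blue crate is in the chute under the hood, resting against the orange stop, and the dock holds green at the bottom with white on top. I handed in at about 36 s of the 72 s allowed.

**What I did**
- I set white and then green on the foam board.
- I put blue on the bed at the 14° tilt and pushed it down with shut fingers until it met the stop, with about 8 N of resistance.
- I seated green on the dock, then white on green. The first grip on green for the restack was too high, so I re-gripped it lower before lifting.

**Last checks**
- **Blue crate:** its rear rim falls on the predicted home outline in the scene image, though it sits a millimetre or two to one side of the chute's centre. The front end is against the stop.
- **Stack:** both crates made contact at the seated heights. The white rim was found at about (536, 312) mm, against a dock centre of about (536, 313.5) mm. The highest depth reading near the rim was 107 mm, against 103 mm expected. I put the difference down to depth noise.
- **Bystanders:** the bowl, amber bottle, soap bottle and carton show no change from the first picture. The jar and black crate areas differ by 8% and 12% of pixels. I take that as the arm's changed shadow, because neither looks moved, but I did not re-measure them.
- **Forces:** the highest wrist force I read was about 24 N, while setting green on the board.

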